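Pack and tamp the cold tub for the blood samples

ROBOT

A 6-joint arm with a two-finger parallel gripper is mounted at the origin on a cart in front of the work surface, level with it; the furniture and walls round the work are solid. World frame = base frame: x ahead of the robot, y to its left, z up, the work surface at z = 0. Lengths are in mm, angles in rad, forces in N, time in s.
With the tool pointing down it reaches from about 300 to 775 mm from the base axis. Payload 14.6 kg.
Tool frame: the origin (TCP) lies midway between the tips of the shut fingers; the grasp point (between the pads) lies 19 mm behind it (manip.hold_point_z is the distance from the TCP to the grasp point, in mm); z points along the fingers, y is the direction in which the jaws open and shut (so a half turn about z gives the same grasp; the last joint's range is limited). The gripper opens to 94 mm and grips with 3 to 60 N. Pads are 16 mm wide; open, the fingers measure 119 mm over their backs; the gripper's body (75 mm by 177 mm) begins 78 mm behind the grasp point.
Start: joints at [1.151, 0.3, 1.521, -0, 1.321, -0.067], TCP at [190.036, 516.115, 183.046] pointing down, gripper open.
Joint ranges: [-3.03, 3.03], [-0.79, 2.21], [0.23, 2.52], [-1.04, 4.18], [0, 3.07], [-2.55, 2.55]. Speed limits (rad/s): [2.22, 2.22, 2.57, 3.14, 3.14, 3.14].

INTERFACE

Orientations are given as [roll, pitch, yaw] about the fixed x, y, z axes, in that order (R = Rz(yaw) Ry(pitch) Rx(roll)).
In Python, from cell import manip gives the robot as it stands.
- The arm moves only by the shell command python3 -m crank 'ROWS' [OPENING] [FORCE]. ROWS is JSON, a list of rows, each an object with "offset": the shift along the world's x, y, z in m, a list of three; "spin": the turn about the world's z in degrees. In form: [{"offset": [dx, dy, dz], "spin": spin}, ...]. A call has exactly 8 rows; each row is the pose to reach, as a shift and turn from the pose measured when the call began; what a row does not reach only later rows make up. A row lasts 1/12 s, in which the tool goes at most 41.7 mm and 7.16 degrees, less where a joint would pass 70% of its speed; a pose out of reach is approached as far as the arm can. A call with a gripper value outside its range is refused whole. OPENING is the opening, from 0 (shut) to 1 (fully open), set as the call begins (- or left out, the last holds). The fingers move at their own pace and stop on an object; FORCE is the grip in N (left out, the last holds). Time passes only in rows, so rows that repeat a pose let the fingers close, or fill a call up. It gives the time, the measured TCP pose, the force and the opening at its end, in the units of the state.
- manip.read_state(): the state, without advancing time (a new reading comes with each control period).
- manip.camera(name): name is "side" or "top"; returns a dict with "pixels" (384x512x3 uint8, red, green, blue), "fx", "fy", "cx", "cy" (pixels), "extrinsics" (4x4, takes a point from world to camera coordinates). Camera axes: x right, y down, z forward; pixel columns grow to the right and rows downward; lengths in mm; the calibration is good to about 2 mm. A picture is of the moment at which its call begins. There is no depth.
- manip.sign_off(): hands the job in, once; it reports no verdict.
Trained networks look in a picture, given as the dict that the camera call returned (one of the last four; its "shot" number tells which), for a name from the list of things; names that differ only in an ending like _2 or _b are one class to them, and where a whole thing is asked for, a point or a joint stands for the part that bears it (a point fixed in the world has none). Each returns a list of dicts, best first, with "conf" (0 to 1); they miss things now and then, are a little off and sometimes report something else, mostly with a low value. They report only what shows in the picture. A call takes as long as a camera call. They do not tell look-alikes from the thing itself.
- manip.search_frame(picture, name): "location" ([x, y, z] in mm, in world coordinates, good to about 4 mm: the middle of the surface that is visible of it).
- manip.masks_of(picture, name): "mask" (384x512 bool, what is visible of it).
The state is a dict: "clock": time; "joints": joint angles; "qd": joint speeds; "effort": joint torques, N m; "eef_pos": TCP position; "eef_rot": TCP orientation; "wrist_force": force on the tool from outside, world axes, zero at the start; "moment": the same for the moment, N m; "finger_gap": finger opening in mm.
Only numpy, scipy, OpenCV 4.12 (cv2) and the standard library are available. Lean on these libraries where they do the work, as an engineer would, in place of code of your own. Each camera call takes 0.05 s, during which the arm holds its last target. There are 200 camera calls.

TASK

Pack the sample transport tub: lay every cold brick flat in the tub, side by side in one layer and without pushing the yielding floor down yet, and only when all are in take the wooden tamper and tamp the bricks down level, every one fully home below the rim. Then stand the tamper upright back on the middle of its narrow raised rest, and lay the hold-down bar lengthwise over the bricks, seated in the saddles on the tub's two end walls and sticking out evenly at both ends. Leave the label roll, the stapler and the dropper bottle alone.

Things in the scene. Friction and masses are not known exactly. Their poses are not given: they have to be found in the camera images.
- tub: Fixed grey open packing tub, outside 136 (its x) x 204 (its y) mm, inside 124 x 192 mm, walls 6 mm, rim 58 mm above the desk. Origin: centre of its underside, on the desk; z up. Its yielding floor is four white plates side by side along y, held by friction at varying heights. A narrow saddle stands in the middle of each short end wall.
- plate0 (a joint): Sinking (m) of the tub's floor plate centred at y = -71 mm of the tub, 121 x 46 mm: 0 fully raised, its top 32 mm above the desk; 0.020 home on its stop, top 12 mm. Starts at 0 to 0.008. It carries the bricks' weight, sinks only under more than about 8 N, and stays where it is left.
- plate1 (a joint): Sinking (m) of the tub's floor plate centred at y = -24 mm of the tub, 121 x 46 mm: 0 fully raised, its top 32 mm above the desk; 0.020 home on its stop, top 12 mm. Starts at 0 to 0.008. It carries the bricks' weight, sinks only under more than about 8 N, and stays where it is left.
- plate2 (a joint): Sinking (m) of the tub's floor plate centred at y = 24 mm of the tub, 121 x 46 mm: 0 fully raised, its top 32 mm above the desk; 0.020 home on its stop, top 12 mm. Starts at 0 to 0.008. It carries the bricks' weight, sinks only under more than about 8 N, and stays where it is left.
- plate3 (a joint): Sinking (m) of the tub's floor plate centred at y = 71 mm of the tub, 121 x 46 mm: 0 fully raised, its top 32 mm above the desk; 0.020 home on its stop, top 12 mm. Starts at 0 to 0.008. It carries the bricks' weight, sinks only under more than about 8 N, and stays where it is left.
- saddle_a (a point): Middle of the seat of the saddle on the tub's end wall at x = 0, y = -99 mm: a seat 6 mm wide (y), 60 mm above the desk, between two cheeks 40 mm apart (in x) that rise to 76 mm.
- saddle_b (a point): Middle of the seat of the saddle on the tub's end wall at x = 0, y = 99 mm: a seat 6 mm wide (y), 60 mm above the desk, between two cheeks 40 mm apart (in x) that rise to 76 mm.
- brick0: Cold brick: rigid pale block 56 (its x) x 40 (y) x 40 (z) mm, 0.07 to 0.14 kg, loose on the desk at the left; z up, origin: centre of its underside. Three or four bricks are present; an absent one reads None. On a raised plate its top stands 6 to 14 mm above the tub's rim; tamped home its top is 52 mm above the desk, 6 mm below the rim.
- brick1: Cold brick: rigid pale block 56 (its x) x 40 (y) x 40 (z) mm, 0.07 to 0.14 kg, loose on the desk at the left; z up, origin: centre of its underside. Three or four bricks are present; an absent one reads None. On a raised plate its top stands 6 to 14 mm above the tub's rim; tamped home its top is 52 mm above the desk, 6 mm below the rim.
- brick2: Cold brick: rigid pale block 56 (its x) x 40 (y) x 40 (z) mm, 0.07 to 0.14 kg, loose on the desk at the left; z up, origin: centre of its underside. Three or four bricks are present; an absent one reads None. On a raised plate its top stands 6 to 14 mm above the tub's rim; tamped home its top is 52 mm above the desk, 6 mm below the rim.
- brick3: Cold brick: rigid pale block 56 (its x) x 40 (y) x 40 (z) mm, 0.07 to 0.14 kg, loose on the desk at the left; z up, origin: centre of its underside. Three or four bricks are present; an absent one reads None. On a raised plate its top stands 6 to 14 mm above the tub's rim; tamped home its top is 52 mm above the desk, 6 mm below the rim.
- tamper: Wooden hand tamper, 0.25 kg, standing upright on the rest. Origin: centre of the underside of its flat base, 80 (x) x 60 (y) x 14 mm; above it an upright handle 34 (x) x 24 (y) mm in section from 14 to 72 mm, then a cap 44 (x) x 24 (y) mm up to 84 mm. Best gripped across the 24 mm (its y) about 50 mm above its underside.
- rest: Fixed raised rest of the tamper. Origin: centre of its 70x70 mm foot, on the desk, z up.
- rest_top (a point): Centre of the rest's narrow top, 50 x 44 mm, 45 mm above the desk; smaller than the tamper's base, which overhangs it all round.
- bar: Hold-down bar, aluminium with black ends, 236 (x) x 30 (y) x 24 (z) mm, 0.15 kg, lying on the desk beyond the tub. Origin: centre of its underside; x along the bar. On the saddles its underside is 60 mm above the desk.
- label_roll: Bystander: white roll of labels lying flat, 68 mm across, 26 mm high. Origin: centre of its underside.
- stapler: Bystander: black stapler, 36x128x47 mm. Origin: centre of its underside.
- dropper: Bystander: small dropper bottle, 24 mm across, 60 mm high. Origin: centre of its underside.
Not all that is in view belongs to the job. What is shaped like the brick1 but orange is not meant. What is shaped like the brick2 but purple is not meant.

How it is judged:
By the outcome, as a careful person would: the job done as asked, in the order asked, and still so for the second after the job is handed in, with the robot touching nothing.
Of brick0, brick1, brick2, brick3 only 3 to 4 are there at a start; the rules pass over those that are not, and their reading is None.
At some moment in a run one of bar may be knocked a few centimetres aside while the robot is not near it.
Once in a run the grip may slacken for a moment while it holds something.
It also fails if it takes over 210 s, if anything falls off the work surface, if the arm or the gripper's body presses on something with over 40 N, if the wrist force passes 120 N, or if a joint passes its speed limit or range.

## Working session

There is one attempt and no reset: what is moved stays moved. The work goes in short steps, Python scripts to look and compute and a shell command to move; the robot and the scene stay as the last step left them, time stands still between calls to the robot, and variables do not carry over. Pictures are saved under pics/ and viewed, about 12 in all and at most 16, crops included, and the job is handed in when it is done.

```bash
ls; mkdir -p pics
cat > h.py <<'E'
from cell import manip
import numpy as np, cv2
def save(p,name,crop=None,s=1):
    im=cv2.cvtColor(np.array(p["pixels"]),cv2.COLOR_RGB2BGR)
    if crop: x0,y0,x1,y1=crop; im=im[y0:y1,x0:x1]
    cv2.imwrite("pics/"+name,cv2.resize(im,None,fx=s,fy=s,interpolation=cv2.INTER_CUBIC))
def ray(p,u,v,z):
    E=np.array(p["extrinsics"]);R=E[:3,:3];t=E[:3,3];c=-R.T@t
    d=R.T@np.array([(u-p["cx"])/p["fx"],(v-p["cy"])/p["fy"],1]);return c+d*(z-c[2])/d[2]
def proj(p,X):
    E=np.array(p["extrinsics"]);q=E[:3,:3]@np.array(X,float)+E[:3,3]
    return p["fx"]*q[0]/q[2]+p["cx"],p["fy"]*q[1]/q[2]+p["cy"]
E
python3 - <<'E'
from h import *
for c in("top","side"):
    p=manip.camera(c); save(p,c+"0.png",s=1.5)
    E=np.array(p["extrinsics"]);print(c,p["fx"],-E[:3,:3].T@E[:3,3],E[:3,:3].round(2).tolist())
    for n in["tub","brick0","tamper","rest","bar","label_roll","stapler","dropper","saddle_a","rest_top"]:
        print(n,[(round(d["conf"],2),np.round(d["location"]).tolist(),np.round(proj(p,d["location"])).tolist()) for d in manip.search_frame(p,n)])
print(manip.read_state())
E
```

```text
pics
top 477.4282491661956 [ 248.99321252   66.14420667 1734.5784029 ] [[-0.03, -1.0, -0.01], [-0.99, 0.03, -0.16], [0.16, 0.01, -0.99]]
tub [(0.91, [476.0, -227.0, 26.0], [340.0, 199.0]), (0.68, [380.0, 158.0, 34.0], [234.0, 228.0])]
brick0 [(0.69, [562.0, 230.0, 41.0], [213.0, 178.0]), (0.63, [437.0, 576.0, 41.0], [117.0, 216.0]), (0.48, [439.0, 208.0, 38.0], [220.0, 212.0]), (0.45, [443.0, 348.0, 40.0], [181.0, 212.0]), (0.45, [549.0, 344.0, 40.0], [181.0, 183.0])]
tamper [(0.59, [434.0, 47.0, 58.0], [265.0, 211.0])]
rest []
bar [(0.89, [658.0, -177.0, 25.0], [324.0, 150.0])]
label_roll [(0.77, [458.0, -404.0, 24.0], [390.0, 202.0])]
stapler [(0.66, [638.0, -450.0, 38.0], [400.0, 152.0])]
dropper [(0.51, [378.0, 154.0, 34.0], [235.0, 229.0])]
saddle_a [(0.69, [480.0, -202.0, 34.0], [334.0, 197.0]), (0.55, [479.0, -225.0, 32.0], [340.0, 198.0]), (0.31, [638.0, -454.0, 40.0], [401.0, 152.0])]
rest_top [(0.47, [441.0, 66.0, 7.0], [259.0, 211.0])]
side 450.8699103754486 [ 520.99824755 1488.25568984  757.54238688] [[-1.0, -0.01, 0.01], [-0.01, 0.44, -0.9], [0.01, -0.9, -0.44]]
tub [(0.
[... 766 characters left out ...]
]), (0.33, [441.0, 364.0, 33.0], [287.0, 252.0])]
{'clock': 1.1, 'joints': array([ 1.15140252e+00,  2.99880528e-01,  1.52101228e+00,  1.69070705e-06,
        1.32067347e+00, -6.65961506e-02]), 'qd': array([ 0.00138096,  0.00112812,  0.0009924 ,  0.00157006, -0.00032953,
        0.00083727]), 'effort': array([-4.75830548e-04, -5.31678843e+01, -3.52912188e+01,  7.07639172e-02,
        2.13675859e-02,  2.58215414e-05]), 'eef_pos': array([190.03599193, 516.11896041, 183.0510689 ]), 'eef_rot': array([3.14156622e+00, 1.20990372e-07, 2.78879458e+00]), 'wrist_force': array([ 0.38671624, -0.49722521, -0.49665151]), 'moment': array([0.02531528, 0.014597  , 0.06233113]), 'finger_gap': 94.2620067837756}
```

View pics/top0.png

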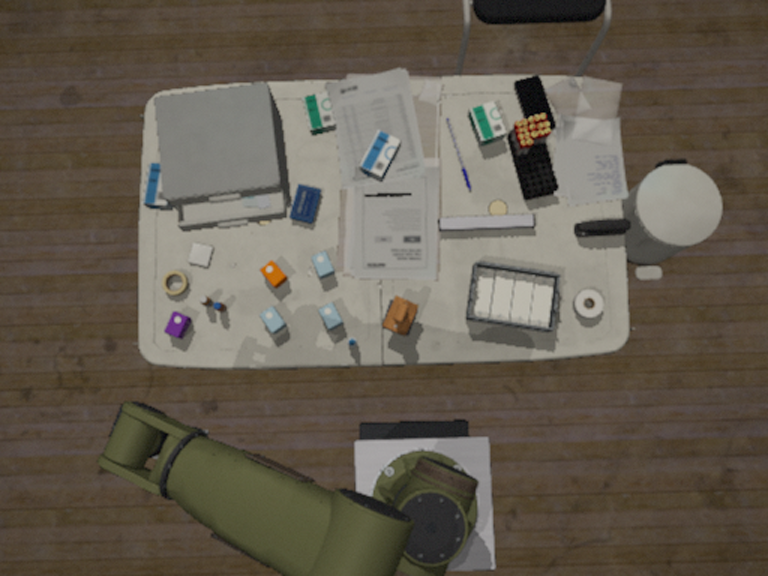

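View pics/side0.png

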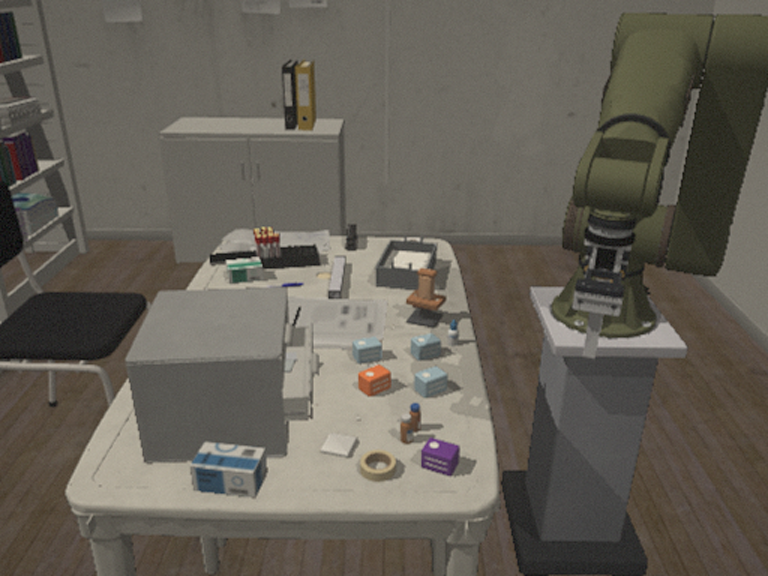

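Three pale-blue bricks show at top-view pixels (1.5x picture) (322,265), (273,320) and (331,317). The orange (274,273) and purple (178,324) blocks are look-alikes and don't fit "pale". The tub is at (514,297), the tamper on its rest at (400,315), the bar at (487,222), the roll at (588,304), the stapler at (601,228) and the dropper at (352,342). Next I'll confirm the bricks in a crop and fit poses to the masks.

```bash
cat >> h.py <<'E'
from scipy.optimize import minimize
B=lambda x,y,z0,z1:[(sx*x/2,sy*y/2,z) for sx in(-1,1) for sy in(-1,1) for z in(z0,z1)]
MODELS=dict(brick=[B(56,40,0,40)],bar=[B(236,30,0,24)],tub=[B(136,204,0,58)],
 tamper=[B(80,60,0,14),B(34,24,14,72),B(44,24,72,84)])
S=8
def render(p,model,pose,z,box):
    x,y,a=pose;c,s=np.cos(a),np.sin(a);u0,v0,u1,v1=box
    im=np.zeros(((v1-v0)*S,(u1-u0)*S),np.uint8)
    for b in model:
        q=np.array([proj(p,(x+c*X-s*Y,y+s*X+c*Y,z+Z)) for X,Y,Z in b])
        h=cv2.convexHull((((q+.5-[u0,v0])*S)*16).astype(np.int32))
        cv2.fillConvexPoly(im,h,1,shift=4)
    return cv2.resize(im.astype(np.float32),(u1-u0,v1-v0),interpolation=cv2.INTER_AREA)
def fit(views,model,x0,z=0,yaws=np.radians([-75,-45,-15,15,45,75])):
    """views: [(picture,mask)]; returns pose, cost fraction"""
    D=[]
    for p,m in views:
        v,u=np.nonzero(m);b=(max(u.min()-8,0),max(v.min()-8,0),min(u.max()+9,512),min(v.max()+9,384))
        D.append((p,m[b[1]:b[3],b[0]:b[2]].astype(np.float32),b))
    f=lambda t:sum(np.abs(render(p,model,(t[0],t[1],t[2]/50),z,b)-m).sum()/m.sum() for p,m,b in D)/len(D)
    best=None
    for a in yaws:
        r=minimize(f,[x0[0],x0[1],a*50],method="Nelder-Mead",options=dict(initial_simplex=[[x0[0]+i,x0[1]+j,a*50+k] for i,j,k in((0,0,0),(8,0,0),(0,8,0),(0,0,10))],xatol=.05,fatol=1e-4))
        if best is None or r.fun<best.fun:best=r
    return best.x[0],best.x[1],np.degrees(best.x[2]/50),best.fun
def near(p,name,xy,r=50):
    """mask of the detection whose centre lies nearest the world point"""
    u0,v0=proj(p,(xy[0],xy[1],25));b=None
    for d in manip.masks_of(p,name):
        v,u=np.nonzero(d["mask"])
        e=np.hypot(u.mean()-u0,v.mean()-v0)
        if e<r/3.5 and (b is None or e<b[0]):b=(e,d["mask"])
    return None if b is None else b[1]
E
python3 - <<'E'
from h import *
t=manip.camera("top");s=manip.camera("side");save(t,"crop1.png",(100,160,280,240),4)
T=dict(A=("brick0",(562,230)),Bk=("brick0",(439,208)),C=("brick0",(443,348)),tub=("tub",(478,-227)),bar=("bar",(658,-177)),tamper=("tamper",(434,47)))
for k,(n,xy) in T.items():
    v=[(p,near(p,n,xy)) for p in(t,s)];v=[(p,m) for p,m in v if m is not None]
    mod=MODELS[n.rstrip("0123")];z=45 if n=="tamper" else 0
    print(k,len(v),"all",np.round(fit(v,mod,xy,z),2),*[np.round(fit([w],mod,xy,z),2) for w in v] if len(v)>1 else [])
E
```

```text
A 2 all [5.7226e+02 2.2862e+02 2.3440e+01 1.5000e-01] [5.7138e+02 2.2804e+02 2.0850e+01 2.2000e-01] [5.7210e+02 2.2894e+02 2.9290e+01 7.0000e-02]
Bk 2 all [4.4398e+02 2.0865e+02 2.4440e+01 1.8000e-01] [4.4385e+02 2.0889e+02 2.4830e+01 1.2000e-01] [4.4598e+02 2.1455e+02 1.1030e+01 2.0000e-01]
C 2 all [4.4042e+02 3.4828e+02 4.2580e+01 2.1000e-01] [4.4025e+02 3.4878e+02 3.8870e+01 2.0000e-01] [4.4081e+02 3.4682e+02 6.4400e+00 1.8000e-01]
tub 2 all [ 4.7866e+02 -2.2731e+02 -9.8500e+00  1.0000e-01] [ 4.7879e+02 -2.2721e+02 -1.0560e+01  4.0000e-02] [ 4.7813e+02 -2.2812e+02 -9.5500e+00  1.5000e-01]
bar 2 all [ 6.6573e+02 -1.7665e+02  9.0750e+01  1.4000e-01] [ 6.6540e+02 -1.7554e+02  9.0500e+01  8.0000e-02] [ 6.6624e+02 -1.8652e+02  9.0830e+01  1.8000e-01]Traceback (most recent call last):
  File "<stdin>", line 7, in <module>
  File "h.py", line 35, in fit
    r=minimize(f,[x0[0],x0[1],a*50],method="Nelder-Mead",options=dict(initial_simplex=[[x0[0]+i,x0[1]+j,a*50+k] for i,j,k in((0,0,0),(8,0,0),(0,8,0),(0,0,10))],xatol=.05,fatol=1e-4))
    res = _minimize_neldermead(fun, x0, args, callback, bounds=bounds,
                               **options)
    fsim[k] = func(sim[k])
              ~~~~^^^^^^^^
    fx = function(np.copy(x), *(wrapper_args + args))
  File "h.py", line 32, in <lambda>
    f=lambda t:sum(np.abs(render(p,model,(t[0],t[1],t[2]/50),z,b)-m).sum()/m.sum() for p,m,b in D)/len(D)
               ~~~~~~~~~~~~~~~~~~~~~~~~~~~~~~~~~~~~~~~~~~~~~~~~~~~~~~~~~~~~~~~~~~~~~~~~~~~~~~~~~~~^~~~~~~
ZeroDivisionError: division by zero
```

View pics/crop1.png

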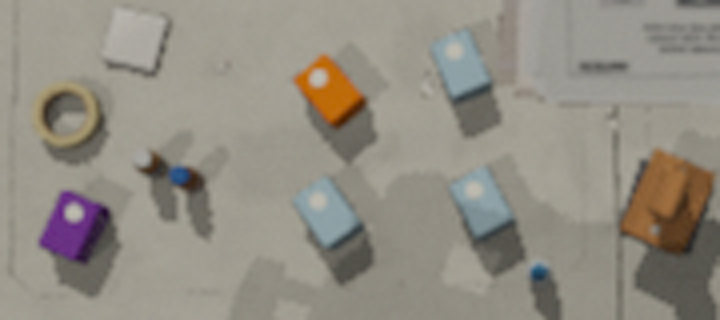

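```bash
cat >> h.py <<'E'
HUE=dict(brick=(80,112,40,90),tamper=(3,17,90,60))
def cmask(p,kind,xy,r=22,zc=25):
    lo,hi,smin,vmin=HUE[kind]
    h=cv2.cvtColor(np.array(p["pixels"]),cv2.COLOR_RGB2HSV)
    m=((h[...,0]>=lo)&(h[...,0]<=hi)&(h[...,1]>smin)&(h[...,2]>vmin)).astype(np.uint8)
    u0,v0=proj(p,(xy[0],xy[1],zc));vv,uu=np.mgrid[:384,:512];m[np.hypot(uu-u0,vv-v0)>r]=0
    n,l,st,ce=cv2.connectedComponentsWithStats(m)
    if n<2:return None
    i=1+np.argmax(st[1:,4]);m=(l==i)
    c,_=cv2.findContours(m.astype(np.uint8),cv2.RETR_EXTERNAL,cv2.CHAIN_APPROX_NONE)
    o=np.zeros((384,512),np.uint8);cv2.drawContours(o,c,-1,1,-1);return o.astype(bool)
E
python3 - <<'E'
from h import *
t=manip.camera("top");s=manip.camera("side")
for k,n,xy in[("A","brick",(572,229)),("B","brick",(444,209)),("C","brick",(441,348)),("tamper","tamper",(434,47))]:
    z=45 if n=="tamper" else 0
    v=[(p,cmask(p,n,xy,zc=20+z)) for p in(t,s)];print(k,[m.sum() for _,m in v])
    print(np.round(fit(v,MODELS[n],xy,z),2).tolist(),*[np.round(fit([w],MODELS[n],xy,z),2).tolist() for w in v])
E
```

```text
Traceback (most recent call last):
AttributeError: 'NoneType' object has no attribute 'sum'
```

The crop confirms three pale-blue bricks, at crop pixels (460,62), (328,212) and (481,202). The orange (329,90) and purple (75,225) ones are distractors. Next I'll tune the colour mask.

Run:
```python
from h import *
t=manip.camera("top");s=manip.camera("side")
for p in(t,s):
    h=cv2.cvtColor(np.array(p["pixels"]),cv2.COLOR_RGB2HSV)
    for xyz in[(572,229,40),(444,209,40),(441,348,40),(440,49,70),(500,300,0)]:
        u,v=np.round(proj(p,xyz)).astype(int);print(h[v-2:v+5:2,u].tolist())
```

```text
[[26, 19, 187], [93, 28, 166], [95, 36, 164], [96, 38, 166]]
[[77, 11, 169], [97, 37, 158], [97, 38, 148], [97, 40, 148]]
[[35, 9, 179], [96, 37, 165], [95, 37, 166], [96, 37, 165]]
[[14, 149, 140], [14, 154, 144], [14, 153, 147], [15, 162, 107]]
[[24, 24, 157], [24, 23, 155], [22, 25, 151], [23, 25, 161]]
[[75, 9, 165], [90, 29, 169], [90, 24, 167], [88, 22, 149]]
[[83, 24, 168], [93, 29, 170], [92, 25, 161], [99, 23, 113]]
[[90, 26, 168], [93, 30, 171], [88, 25, 162], [88, 25, 164]]
[[15, 98, 128], [14, 95, 123], [14, 92, 122], [13, 116, 132]]
[[20, 32, 175], [22, 34, 165], [24, 30, 168], [21, 32, 150]]
```

```bash
sed -i 's/^HUE=.*/HUE=dict(brick=(60,120,8,85),tamper=(5,19,65,45))/' h.py
python3 - <<'E'
from h import *
t=manip.camera("top");s=manip.camera("side")
for k,n,xy in[("A","brick",(572,229)),("B","brick",(444,209)),("C","brick",(441,348)),("tamper","tamper",(434,47))]:
    z=45 if n=="tamper" else 0
    v=[(p,cmask(p,n,xy,zc=20+z)) for p in(t,s)];print(k,[m.sum() for _,m in v])
    print(np.round(fit(v,MODELS[n],xy,z),2).tolist(),*[np.round(fit([w],MODELS[n],xy,z),2).tolist() for w in v])
E
```

```text
A [np.int64(169), np.int64(284)]
[573.0, 225.47, 20.45, 0.19] [574.64, 225.82, 20.96, 0.19] [572.35, 229.82, 15.03, 0.15]
B [np.int64(179), np.int64(176)]
[447.28, 208.67, -155.64, 0.51] [447.25, 208.53, 25.57, 0.14] [451.68, 206.72, 74.95, 0.76]
C [np.int64(181), np.int64(347)]
[442.65, 348.54, 33.3, 0.17] [442.23, 348.31, 33.72, 0.17] [441.43, 350.27, 50.22, 0.15]
tamper [np.int64(400), np.int64(416)]
[439.02, 41.53, -25.28, 0.13] [438.71, 40.68, -25.48, 0.06] [439.92, 50.77, -19.39, 0.12]
```

```bash
r='' ; python3 -m crank '[{"offset":[0.04,-0.025,0],"spin":-5},{"offset":[0.08,-0.05,0],"spin":-10},{"offset":[0.115,-0.075,0],"spin":-15},{"offset":[0.15,-0.1,0],"spin":-20},{"offset":[0.18,-0.12,0],"spin":-25},{"offset":[0.21,-0.14,-0.01],"spin":-30},{"offset":[0.24,-0.16,-0.03],"spin":-34},{"offset":[0.251,-0.168,-0.05],"spin":-34}]' 1 20
python3 -m crank '[{"offset":[0,0,0],"spin":0},{"offset":[0,0,0],"spin":0},{"offset":[0,0,0],"spin":0},{"offset":[0,0,0],"spin":0},{"offset":[0,0,0],"spin":0},{"offset":[0,0,0],"spin":0},{"offset":[0,0,0],"spin":0},{"offset":[0,0,0],"spin":0}]'
python3 - <<'E'
from h import *
t=manip.camera("top");s=manip.camera("side");print(manip.read_state()["eef_pos"],np.degrees(manip.read_state()["eef_rot"]),manip.read_state()["clock"])
save(s,"s2.png",(200,170,360,330),4)
for k,n,xy in[("A","brick",(572,229)),("B","brick",(445,208))]:
    v=[(p,cmask(p,n,xy,zc=20)) for p in(t,s)]
    print(k,*[np.round(fit([w],MODELS[n],xy,0),2).tolist() for w in v])
E
```

```text
clock: 2.77
eef_pos: [444.5, 345.8, 133.2]
eef_rot: [3.139, 0.001, 2.188]
wrist_force: [-0.2, 0.2, -0.3]
finger_gap: 93.9
clock: 3.43
eef_pos: [444.3, 346.1, 133.5]
eef_rot: [3.139, 0.0, 2.189]
wrist_force: [0.2, -0.4, 0.2]
finger_gap: 93.8
[444.38148694 345.93851752 133.3111883 ] [1.79851908e+02 2.95672094e-02 1.25377415e+02] 3.5333
A [575.89, 226.08, 23.12, 0.18] [573.5, 228.88, 11.24, 0.3]
B [447.73, 208.83, -153.76, 0.11] [445.84, 213.82, 13.32, 0.16]
```

View pics/s2.png

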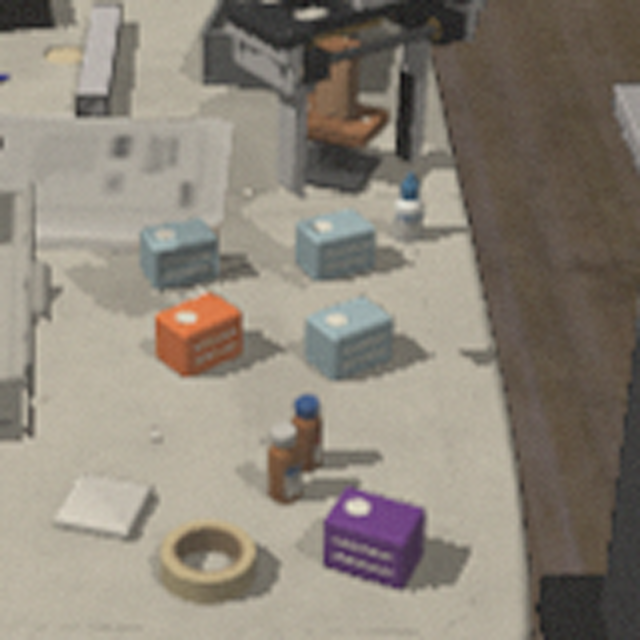

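The side crop shows the open gripper (fingers near (293,130) and (408,110)) directly above brick C at (350,335). The table around C is clear. Descending to grasp.

```bash
python3 -m crank '[{"offset":[-0.003,0.0025,-0.02],"spin":0},{"offset":[-0.003,0.0025,-0.04],"spin":0},{"offset":[-0.003,0.0025,-0.06],"spin":0},{"offset":[-0.003,0.0025,-0.08],"spin":0},{"offset":[-0.003,0.0025,-0.1],"spin":0},{"offset":[-0.003,0.0025,-0.115],"spin":0},{"offset":[-0.003,0.0025,-0.123],"spin":0},{"offset":[-0.003,0.0025,-0.123],"spin":0}]'
python3 -m crank '[{"offset":[0,0,0],"spin":0},{"offset":[0,0,0],"spin":0},{"offset":[0,0,0],"spin":0},{"offset":[0,0,0],"spin":0},{"offset":[0,0,0],"spin":0},{"offset":[0,0,0],"spin":0},{"offset":[0,0,0],"spin":0},{"offset":[0,0,0],"spin":0}]' 0 15
python3 -m crank '[{"offset":[0,0,0],"spin":0},{"offset":[0,0,0],"spin":0},{"offset":[0,0,0],"spin":0},{"offset":[0,0,0],"spin":0},{"offset":[0,0,0],"spin":0},{"offset":[0,0,0],"spin":0},{"offset":[0,0,0],"spin":0},{"offset":[0,0,0],"spin":0}]'
```

```text
clock: 4.2
eef_pos: [440.7, 347.9, 8.8]
eef_rot: [-3.141, 0.0, 2.188]
wrist_force: [-0.3, 0.1, 0.4]
finger_gap: 93.7
clock: 4.87
eef_pos: [440.8, 348.0, 9.1]
eef_rot: [3.141, 0.0, 2.188]
wrist_force: [0.1, 0.0, 5.2]
finger_gap: 56.0
clock: 5.53
eef_pos: [440.7, 348.0, 9.1]
eef_rot: [3.141, 0.001, 2.188]
wrist_force: [-0.7, -0.7, 1.6]
finger_gap: 55.4
```

Gripped: the gap is 55.4 mm against the 56 mm face. Lifting and carrying to the slot at tub y=+70.

```bash
python3 -m crank '[{"offset":[0,0,0.015],"spin":0},{"offset":[0,0,0.04],"spin":0},{"offset":[0,0,0.07],"spin":0},{"offset":[0,0,0.1],"spin":0},{"offset":[0,0,0.13],"spin":0},{"offset":[0,0,0.16],"spin":0},{"offset":[0,0,0.18],"spin":0},{"offset":[0,0,0.18],"spin":0}]'
python3 -m crank '[{"offset":[0,-0.02,0],"spin":-3},{"offset":[0.005,-0.05,0],"spin":-6},{"offset":[0.01,-0.085,0],"spin":-9},{"offset":[0.015,-0.12,0],"spin":-12},{"offset":[0.02,-0.155,0],"spin":-15},{"offset":[0.025,-0.19,0],"spin":-18},{"offset":[0.025,-0.22,0],"spin":-21},{"offset":[0.025,-0.24,0],"spin":-23}]'
python3 -m crank '[{"offset":[0,-0.03,0],"spin":-3},{"offset":[0.005,-0.065,0],"spin":-6},{"offset":[0.01,-0.1,0],"spin":-9},{"offset":[0.015,-0.135,0],"spin":-12},{"offset":[0.02,-0.17,0],"spin":-15},{"offset":[0.025,-0.2,0],"spin":-18},{"offset":[0.025,-0.23,0],"spin":-21},{"offset":[0.025,-0.25,0],"spin":-22}]'
python3 -m crank '[{"offset":[0,0,0],"spin":0},{"offset":[0,0,0],"spin":0},{"offset":[0,0,0],"spin":0},{"offset":[0,0,0],"spin":0},{"offset":[0,0,0],"spin":0},{"offset":[0,0,0],"spin":0},{"offset":[0,0,0],"spin":0},{"offset":[0,0,0],"spin":0}]'
python3 - <<'E'
from h import *
s=manip.camera("side");save(s,"s3.png",(200,100,340,220),5)
E
```

```text
clock: 6.2
eef_pos: [442.0, 348.9, 193.5]
eef_rot: [3.135, 0.001, 2.188]
wrist_force: [0.3, 1.7, -0.9]
finger_gap: 55.9
clock: 6.87
eef_pos: [466.5, 106.4, 192.2]
eef_rot: [3.136, 0.001, 1.783]
wrist_force: [-0.2, 0.7, -1.1]
finger_gap: 55.9
clock: 7.53
eef_pos: [491.0, -145.9, 190.7]
eef_rot: [3.138, 0.001, 1.394]
wrist_force: [0.5, 0.6, -1.2]
finger_gap: 55.9
clock: 8.2
eef_pos: [491.0, -145.6, 190.8]
eef_rot: [3.138, 0.001, 1.395]
wrist_force: [0.3, -0.1, -0.7]
finger_gap: 55.9
```

View pics/s3.png

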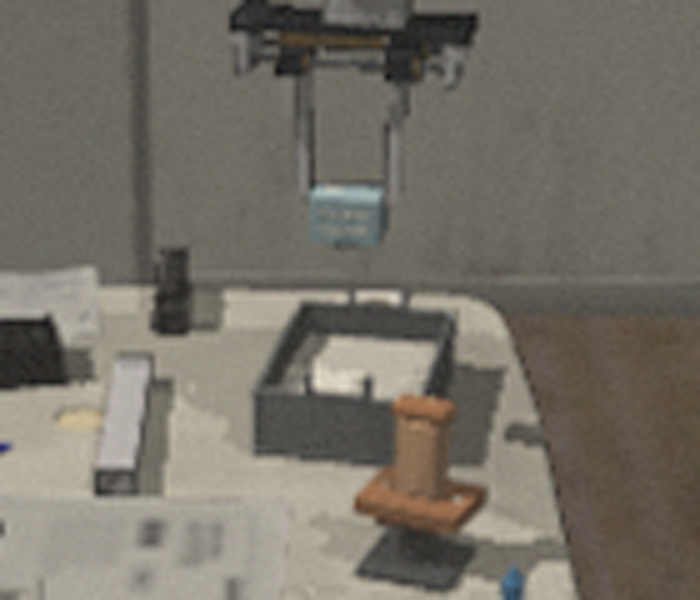

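In this crop the brick hangs at (347,215) with its top edge level with the finger tips (y≈190). It may have slipped, so I'll measure.

```bash
cat >> h.py <<'E'
def held(p,xy,zc,yaw,kind="brick",r=25):
    """height and x,y of a held thing (underside), side camera, depth y taken as given"""
    m=cmask(p,kind,xy,r,zc);v,u=np.nonzero(m);b=(u.min()-8,v.min()-8,u.max()+9,v.max()+9)
    mm=m[b[1]:b[3],b[0]:b[2]].astype(np.float32)
    f=lambda t:np.abs(render(p,MODELS[kind],(t[0],xy[1],yaw),t[1],b)-mm).sum()/mm.sum()
    x0=[xy[0],zc-20];r=minimize(f,x0,method="Nelder-Mead",options=dict(initial_simplex=[x0,[x0[0]+10,x0[1]],[x0[0],x0[1]+15]]))
    return r.x.round(1),round(r.fun,3),(u.min(),u.max(),v.min(),v.max())
E
python3 - <<'E'
from h import *
s=manip.camera("side");e=manip.read_state()["eef_pos"]
print("tcp px",proj(s,e),proj(s,e-[0,0,9]),proj(s,e+[0,0,31]))
print(held(s,e[:2],e[2]-5,np.radians(-10)))
E
```

```text
tcp px (np.float64(269.2481678068684), np.float64(144.0979793022908)) (np.float64(269.2011256755827), np.float64(146.33999972975246)) (np.float64(269.4118595376852), np.float64(136.29645768183443))
(array([493.7, 177.3]), np.float64(0.272), (np.int64(261), np.int64(276), np.int64(137), np.int64(149)))
```

No slip: the brick's underside is about where expected. Moving over the slot and descending in steps, with a force stop.

```bash
cat > chk.py <<'E'
import sys
from cell import manip
s=manip.read_state();print("F",s["wrist_force"].round(1),"z",s["eef_pos"].round(1)[2])
sys.exit(s["wrist_force"][2]>float(sys.argv[1]))
E
python3 -m crank '[{"offset":[0,-0.005,0],"spin":0},{"offset":[0,-0.01,0],"spin":0},{"offset":[0,-0.0138,-0.02],"spin":0},{"offset":[0,-0.0138,-0.045],"spin":0},{"offset":[0,-0.0138,-0.07],"spin":0},{"offset":[0,-0.0138,-0.09],"spin":0},{"offset":[0,-0.0138,-0.1],"spin":0},{"offset":[0,-0.0138,-0.1],"spin":0}]'
python3 -m crank '[{"offset":[0,0,-0.01],"spin":0},{"offset":[0,0,-0.02],"spin":0},{"offset":[0,0,-0.03],"spin":0},{"offset":[0,0,-0.035],"spin":0},{"offset":[0,0,-0.039],"spin":0},{"offset":[0,0,-0.042],"spin":0},{"offset":[0,0,-0.042],"spin":0},{"offset":[0,0,-0.042],"spin":0}]' - 8
python3 -m crank '[{"offset":[0,0,0],"spin":0},{"offset":[0,0,0],"spin":0},{"offset":[0,0,0],"spin":0},{"offset":[0,0,0],"spin":0},{"offset":[0,0,0],"spin":0},{"offset":[0,0,0],"spin":0},{"offset":[0,0,0],"spin":0},{"offset":[0,0,0],"spin":0}]'
```

```text
clock: 8.97
eef_pos: [490.0, -159.6, 88.9]
eef_rot: [3.141, 0.0, 1.394]
wrist_force: [0.3, 0.1, -1.7]
finger_gap: 55.8
clock: 9.63
eef_pos: [490.2, -159.6, 47.1]
eef_rot: [3.141, 0.0, 1.394]
wrist_force: [-0.4, 0.9, -0.9]
finger_gap: 56.2
clock: 10.3
eef_pos: [490.2, -159.6, 47.1]
eef_rot: [3.141, 0.0, 1.394]
wrist_force: [-1.2, 0.4, -0.7]
finger_gap: 56.3
```

```bash
c() { python3 chk.py 0.9; }
python3 -m crank '[{"offset":[0,0,-0.001],"spin":0},{"offset":[0,0,-0.002],"spin":0},{"offset":[0,0,-0.003],"spin":0},{"offset":[0,0,-0.004],"spin":0},{"offset":[0,0,-0.004],"spin":0},{"offset":[0,0,-0.004],"spin":0},{"offset":[0,0,-0.004],"spin":0},{"offset":[0,0,-0.004],"spin":0}]' >/dev/null; c &&
python3 -m crank '[{"offset":[0,0,-0.0005],"spin":0},{"offset":[0,0,-0.001],"spin":0},{"offset":[0,0,-0.001],"spin":0},{"offset":[0,0,-0.001],"spin":0},{"offset":[0,0,-0.001],"spin":0},{"offset":[0,0,-0.001],"spin":0},{"offset":[0,0,-0.001],"spin":0},{"offset":[0,0,-0.001],"spin":0}]' >/dev/null && c &&
python3 -m crank '[{"offset":[0,0,-0.0005],"spin":0},{"offset":[0,0,-0.001],"spin":0},{"offset":[0,0,-0.001],"spin":0},{"offset":[0,0,-0.001],"spin":0},{"offset":[0,0,-0.001],"spin":0},{"offset":[0,0,-0.001],"spin":0},{"offset":[0,0,-0.001],"spin":0},{"offset":[0,0,-0.001],"spin":0}]' >/dev/null && c &&
python3 -m crank '[{"offset":[0,0,-0.0005],"spin":0},{"offset":[0,0,-0.001],"spin":0},{"offset":[0,0,-0.001],"spin":0},{"offset":[0,0,-0.001],"spin":0},{"offset":[0,0,-0.001],"spin":0},{"offset":[0,0,-0.001],"spin":0},{"offset":[0,0,-0.001],"spin":0},{"offset":[0,0,-0.001],"spin":0}]' >/dev/null && c &&
python3 -m crank '[{"offset":[0,0,-0.0005],"spin":0},{"offset":[0,0,-0.001],"spin":0},{"offset":[0,0,-0.001],"spin":0},{"offset":[0,0,-0.001],"spin":0},{"offset":[0,0,-0.001],"spin":0},{"offset":[0,0,-0.001],"spin":0},{"offset":[0,0,-0.001],"spin":0},{"offset":[0,0,-0.001],"spin":0}]' >/dev/null && c
```

```text
F [ 0.   0.7 -1.4] z 43.1False
```

```bash
sed -i 's/sys.exit(\(.*\))$/sys.exit(int(\1))/' chk.py; c() { python3 chk.py 0.9; }
python3 -m crank '[{"offset":[0,0,-0.0005],"spin":0},{"offset":[0,0,-0.001],"spin":0},{"offset":[0,0,-0.001],"spin":0},{"offset":[0,0,-0.001],"spin":0},{"offset":[0,0,-0.001],"spin":0},{"offset":[0,0,-0.001],"spin":0},{"offset":[0,0,-0.001],"spin":0},{"offset":[0,0,-0.001],"spin":0}]' >/dev/null && c &&
python3 -m crank '[{"offset":[0,0,-0.0005],"spin":0},{"offset":[0,0,-0.001],"spin":0},{"offset":[0,0,-0.001],"spin":0},{"offset":[0,0,-0.001],"spin":0},{"offset":[0,0,-0.001],"spin":0},{"offset":[0,0,-0.001],"spin":0},{"offset":[0,0,-0.001],"spin":0},{"offset":[0,0,-0.001],"spin":0}]' >/dev/null && c &&
python3 -m crank '[{"offset":[0,0,-0.0005],"spin":0},{"offset":[0,0,-0.001],"spin":0},{"offset":[0,0,-0.001],"spin":0},{"offset":[0,0,-0.001],"spin":0},{"offset":[0,0,-0.001],"spin":0},{"offset":[0,0,-0.001],"spin":0},{"offset":[0,0,-0.001],"spin":0},{"offset":[0,0,-0.001],"spin":0}]' >/dev/null && c &&
python3 -m crank '[{"offset":[0,0,-0.0005],"spin":0},{"offset":[0,0,-0.001],"spin":0},{"offset":[0,0,-0.001],"spin":0},{"offset":[0,0,-0.001],"spin":0},{"offset":[0,0,-0.001],"spin":0},{"offset":[0,0,-0.001],"spin":0},{"offset":[0,0,-0.001],"spin":0},{"offset":[0,0,-0.001],"spin":0}]' >/dev/null && c &&
python3 -m crank '[{"offset":[0,0,-0.0005],"spin":0},{"offset":[0,0,-0.001],"spin":0},{"offset":[0,0,-0.001],"spin":0},{"offset":[0,0,-0.001],"spin":0},{"offset":[0,0,-0.001],"spin":0},{"offset":[0,0,-0.001],"spin":0},{"offset":[0,0,-0.001],"spin":0},{"offset":[0,0,-0.001],"spin":0}]' >/dev/null && c
```

```text
F [ 0.1 -0.2 -1.3] z 42.1
F [ 1.   0.3 -1.1] z 41.2
F [ 0.1 -0.6 -0.5] z 40.2
F [ 0.4 -0.3 -0.8] z 39.2
F [-0.5  0.  -0.6] z 38.2
```

```bash
c() { python3 chk.py 0.9; }
python3 -m crank '[{"offset":[0,0,-0.0005],"spin":0},{"offset":[0,0,-0.001],"spin":0},{"offset":[0,0,-0.001],"spin":0},{"offset":[0,0,-0.001],"spin":0},{"offset":[0,0,-0.001],"spin":0},{"offset":[0,0,-0.001],"spin":0},{"offset":[0,0,-0.001],"spin":0},{"offset":[0,0,-0.001],"spin":0}]' >/dev/null && c &&
python3 -m crank '[{"offset":[0,0,-0.0005],"spin":0},{"offset":[0,0,-0.001],"spin":0},{"offset":[0,0,-0.001],"spin":0},{"offset":[0,0,-0.001],"spin":0},{"offset":[0,0,-0.001],"spin":0},{"offset":[0,0,-0.001],"spin":0},{"offset":[0,0,-0.001],"spin":0},{"offset":[0,0,-0.001],"spin":0}]' >/dev/null && c &&
python3 -m crank '[{"offset":[0,0,-0.0005],"spin":0},{"offset":[0,0,-0.001],"spin":0},{"offset":[0,0,-0.001],"spin":0},{"offset":[0,0,-0.001],"spin":0},{"offset":[0,0,-0.001],"spin":0},{"offset":[0,0,-0.001],"spin":0},{"offset":[0,0,-0.001],"spin":0},{"offset":[0,0,-0.001],"spin":0}]' >/dev/null && c &&
python3 -m crank '[{"offset":[0,0,-0.0005],"spin":0},{"offset":[0,0,-0.001],"spin":0},{"offset":[0,0,-0.001],"spin":0},{"offset":[0,0,-0.001],"spin":0},{"offset":[0,0,-0.001],"spin":0},{"offset":[0,0,-0.001],"spin":0},{"offset":[0,0,-0.001],"spin":0},{"offset":[0,0,-0.001],"spin":0}]' >/dev/null && c
```

```text
F [-0.7  1.  -1.2] z 37.2
F [ 0.2 -0.7 -1.7] z 36.2
F [ 0.9 -0.3  0.2] z 35.2
F [-0.9  1.3  4.4] z 34.3
```

Contact at TCP z≈35 (plate about 26 mm high), 4.4 N, under the sink threshold. Releasing, part open, and going for brick B.

```bash
python3 -m crank '[{"offset":[0,0,0],"spin":0},{"offset":[0,0,0],"spin":0},{"offset":[0,0,0],"spin":0},{"offset":[0,0,0],"spin":0},{"offset":[0,0,0],"spin":0},{"offset":[0,0,0],"spin":0},{"offset":[0,0,0],"spin":0},{"offset":[0,0,0],"spin":0}]' 0.77
python3 -m crank '[{"offset":[0,0,0.01],"spin":0},{"offset":[0,0,0.03],"spin":0},{"offset":[0,0,0.06],"spin":0},{"offset":[0,0,0.09],"spin":0},{"offset":[0,0,0.12],"spin":0},{"offset":[0,0,0.15],"spin":0},{"offset":[0,0,0.16],"spin":0},{"offset":[0,0,0.16],"spin":0}]'
python3 -m crank '[{"offset":[-0.004,0.03,0],"spin":4},{"offset":[-0.008,0.07,0],"spin":9},{"offset":[-0.012,0.11,0],"spin":14},{"offset":[-0.016,0.15,0],"spin":18},{"offset":[-0.02,0.19,0],"spin":22},{"offset":[-0.024,0.22,0],"spin":26},{"offset":[-0.028,0.25,0],"spin":30},{"offset":[-0.03,0.26,0],"spin":35}]' 1
python3 - <<'E'
from h import *
t=manip.camera("top");s=manip.camera("side");e=manip.read_state()["eef_pos"];print(e)
save(t,"t4.png",(300,160,380,240),6)
v=[(p,cmask(p,"brick",(491,-159),15,50)) for p in(t,s)]
print(*[np.round(fit([w],MODELS["brick"],(491,-159),26,[-.17]),2).tolist() for w in v])
E
```

```text
clock: 17.63
eef_pos: [490.3, -159.7, 34.4]
eef_rot: [3.141, 0.0, 1.394]
wrist_force: [0.4, -0.1, -0.0]
finger_gap: 72.6
clock: 18.3
eef_pos: [491.2, -160.0, 197.4]
eef_rot: [3.136, 0.001, 1.394]
wrist_force: [0.2, -0.1, -0.8]
finger_gap: 72.2
clock: 18.97
eef_pos: [459.9, 103.0, 195.9]
eef_rot: [3.138, 0.0, 2.011]
wrist_force: [0.4, -0.8, -0.1]
finger_gap: 93.9
[460.33835777 101.32174987 196.04940096]
[493.31, -162.36, -9.81, 0.17] [490.56, -216.65, -0.3, 2.16]
```

View pics/t4.png

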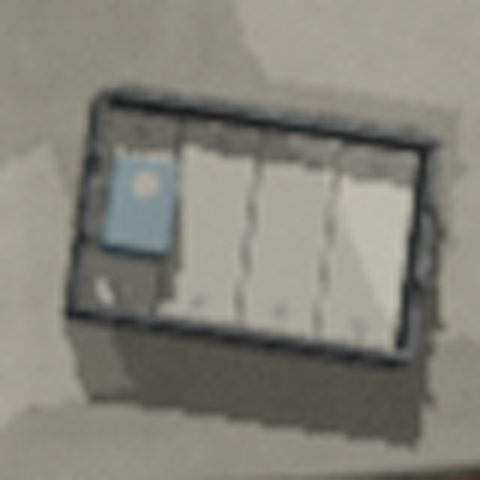

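The brick lies flat and square on the left-end plate at crop (140,200). Now brick B, with the opening reduced to 75 mm to stay clear of the dropper.

```bash
python3 -m crank '[{"offset":[-0.004,0.03,0],"spin":0},{"offset":[-0.008,0.06,0],"spin":0},{"offset":[-0.012,0.09,0],"spin":0},{"offset":[-0.0145,0.1074,-0.02],"spin":0},{"offset":[-0.0145,0.1074,-0.05],"spin":0},{"offset":[-0.0145,0.1074,-0.08],"spin":0},{"offset":[-0.0145,0.1074,-0.1],"spin":0},{"offset":[-0.0145,0.1074,-0.1],"spin":0}]' 0.8
python3 -m crank '[{"offset":[0,0,0],"spin":0},{"offset":[0,0,0],"spin":0},{"offset":[0,0,0],"spin":0},{"offset":[0,0,0],"spin":0},{"offset":[0,0,0],"spin":0},{"offset":[0,0,0],"spin":0},{"offset":[0,0,0],"spin":0},{"offset":[0,0,0],"spin":0}]'
```

```text
clock: 19.73
eef_pos: [443.8, 206.9, 91.5]
eef_rot: [-3.138, 0.0, 2.006]
wrist_force: [0.0, -1.4, -1.1]
finger_gap: 74.7
clock: 20.4
eef_pos: [443.9, 206.9, 91.7]
eef_rot: [-3.138, 0.0, 2.006]
wrist_force: [-0.7, 0.8, -1.0]
finger_gap: 75.2
```

```bash
python3 -m crank '[{"offset":[0.002,0.0018,-0.01],"spin":0},{"offset":[0.002,0.0018,-0.03],"spin":0},{"offset":[0.002,0.0018,-0.05],"spin":0},{"offset":[0.002,0.0018,-0.065],"spin":0},{"offset":[0.002,0.0018,-0.075],"spin":0},{"offset":[0.002,0.0018,-0.0825],"spin":0},{"offset":[0.002,0.0018,-0.0825],"spin":0},{"offset":[0.002,0.0018,-0.0825],"spin":0}]'
python3 -m crank '[{"offset":[0,0,0],"spin":0},{"offset":[0,0,0],"spin":0},{"offset":[0,0,0],"spin":0},{"offset":[0,0,0],"spin":0},{"offset":[0,0,0],"spin":0},{"offset":[0,0,0],"spin":0},{"offset":[0,0,0],"spin":0},{"offset":[0,0,0],"spin":0}]' 0 15
python3 -m crank '[{"offset":[0,0,0.005],"spin":0},{"offset":[0,0,0.02],"spin":0},{"offset":[0,0,0.05],"spin":0},{"offset":[0,0,0.08],"spin":0},{"offset":[0,0,0.11],"spin":0},{"offset":[0,0,0.14],"spin":0},{"offset":[0,0,0.17],"spin":0},{"offset":[0,0,0.18],"spin":0}]'
```

```text
clock: 21.07
eef_pos: [446.0, 208.8, 9.3]
eef_rot: [-3.138, 0.0, 2.006]
wrist_force: [0.5, 0.2, 0.1]
finger_gap: 75.4
clock: 21.73
eef_pos: [446.3, 208.9, 9.9]
eef_rot: [-3.139, 0.0, 2.006]
wrist_force: [-1.4, -1.1, 5.6]
finger_gap: 55.7
clock: 22.4
eef_pos: [447.3, 209.3, 194.2]
eef_rot: [3.139, 0.001, 2.006]
wrist_force: [-0.6, -0.0, -0.9]
finger_gap: 55.9
```

```bash
python3 -m crank '[{"offset":[0.002,-0.02,0],"spin":-3},{"offset":[0.004,-0.05,0],"spin":-6},{"offset":[0.007,-0.085,0],"spin":-9},{"offset":[0.01,-0.12,0],"spin":-12},{"offset":[0.013,-0.155,0],"spin":-15},{"offset":[0.016,-0.185,0],"spin":-17},{"offset":[0.018,-0.205,0],"spin":-18},{"offset":[0.018,-0.21,0],"spin":-18}]'
python3 -m crank '[{"offset":[0.002,-0.02,0],"spin":-3},{"offset":[0.004,-0.05,0],"spin":-6},{"offset":[0.007,-0.085,0],"spin":-9},{"offset":[0.01,-0.12,0],"spin":-12},{"offset":[0.013,-0.155,0],"spin":-15},{"offset":[0.016,-0.185,0],"spin":-17},{"offset":[0.0165,-0.2,0],"spin":-17},{"offset":[0.0165,-0.2,0],"spin":-17}]'
python3 -m crank '[{"offset":[0,0,-0.01],"spin":0},{"offset":[0,0,-0.03],"spin":0},{"offset":[0,0,-0.06],"spin":0},{"offset":[0,0,-0.08],"spin":0},{"offset":[0,0,-0.095],"spin":0},{"offset":[0,0,-0.1],"spin":0},{"offset":[0,0,-0.1],"spin":0},{"offset":[0,0,-0.1],"spin":0}]'
python3 - <<'E'
from h import *
s=manip.camera("side");st=manip.read_state();e=st["eef_pos"];print(e,st["finger_gap"],np.degrees(st["eef_rot"])[2])
print("expect z",e[2]-9.5,held(s,e[:2],e[2]+10,np.radians(-10),r=18))
E
```

```text
clock: 23.07
eef_pos: [465.1, -3.1, 193.3]
eef_rot: [3.14, 0.001, 1.688]
wrist_force: [-0.2, 0.9, -0.4]
finger_gap: 55.7
clock: 23.73
eef_pos: [481.4, -204.9, 192.2]
eef_rot: [3.141, 0.001, 1.389]
wrist_force: [0.3, -0.3, -0.8]
finger_gap: 56.0
clock: 24.4
eef_pos: [481.7, -204.2, 92.6]
eef_rot: [3.141, 0.0, 1.39]
wrist_force: [0.5, 0.6, -0.9]
finger_gap: 56.0
[ 481.87796227 -204.52019822   93.05739124] 55.70326981641297 79.65288056871432
expect z 83.55739123547433 (array([484.4,  78.4]), np.float64(0.344), (np.int64(263), np.int64(277), np.int64(156), np.int64(167)))
```

```bash
c() { python3 chk.py 0.9; }
python3 -m crank '[{"offset":[0.001,0.0005,-0.01],"spin":0},{"offset":[0.001,0.0005,-0.02],"spin":0},{"offset":[0.001,0.0005,-0.03],"spin":0},{"offset":[0.001,0.0005,-0.04],"spin":0},{"offset":[0.001,0.0005,-0.045],"spin":0},{"offset":[0.001,0.0005,-0.048],"spin":0},{"offset":[0.001,0.0005,-0.048],"spin":0},{"offset":[0.001,0.0005,-0.048],"spin":0}]' - 8
c && python3 -m crank '[{"offset":[0,0,-0.0005],"spin":0},{"offset":[0,0,-0.001],"spin":0},{"offset":[0,0,-0.0015],"spin":0},{"offset":[0,0,-0.0015],"spin":0},{"offset":[0,0,-0.0015],"spin":0},{"offset":[0,0,-0.0015],"spin":0},{"offset":[0,0,-0.0015],"spin":0},{"offset":[0,0,-0.0015],"spin":0}]' >/dev/null && c &&
python3 -m crank '[{"offset":[0,0,-0.0005],"spin":0},{"offset":[0,0,-0.001],"spin":0},{"offset":[0,0,-0.001],"spin":0},{"offset":[0,0,-0.001],"spin":0},{"offset":[0,0,-0.001],"spin":0},{"offset":[0,0,-0.001],"spin":0},{"offset":[0,0,-0.001],"spin":0},{"offset":[0,0,-0.001],"spin":0}]' >/dev/null && c &&
python3 -m crank '[{"offset":[0,0,-0.0005],"spin":0},{"offset":[0,0,-0.001],"spin":0},{"offset":[0,0,-0.001],"spin":0},{"offset":[0,0,-0.001],"spin":0},{"offset":[0,0,-0.001],"spin":0},{"offset":[0,0,-0.001],"spin":0},{"offset":[0,0,-0.001],"spin":0},{"offset":[0,0,-0.001],"spin":0}]' >/dev/null && c &&
python3 -m crank '[{"offset":[0,0,-0.0005],"spin":0},{"offset":[0,0,-0.001],"spin":0},{"offset":[0,0,-0.001],"spin":0},{"offset":[0,0,-0.001],"spin":0},{"offset":[0,0,-0.001],"spin":0},{"offset":[0,0,-0.001],"spin":0},{"offset":[0,0,-0.001],"spin":0},{"offset":[0,0,-0.001],"spin":0}]' >/dev/null && c &&
python3 -m crank '[{"offset":[0,0,-0.0005],"spin":0},{"offset":[0,0,-0.001],"spin":0},{"offset":[0,0,-0.001],"spin":0},{"offset":[0,0,-0.001],"spin":0},{"offset":[0,0,-0.001],"spin":0},{"offset":[0,0,-0.001],"spin":0},{"offset":[0,0,-0.001],"spin":0},{"offset":[0,0,-0.001],"spin":0}]' >/dev/null && c &&
python3 -m crank '[{"offset":[0,0,-0.0005],"spin":0},{"offset":[0,0,-0.001],"spin":0},{"offset":[0,0,-0.001],"spin":0},{"offset":[0,0,-0.001],"spin":0},{"offset":[0,0,-0.001],"spin":0},{"offset":[0,0,-0.001],"spin":0},{"offset":[0,0,-0.001],"spin":0},{"offset":[0,0,-0.001],"spin":0}]' >/dev/null && c
```

```text
clock: 25.12
eef_pos: [483.0, -204.1, 45.1]
eef_rot: [3.14, 0.001, 1.39]
wrist_force: [0.7, 1.2, -1.2]
finger_gap: 56.1
F [ 0.7  1.2 -1.2] z 45.1
F [ 0.5  0.1 -1.4] z 43.7
F [ 0.2 -0.7 -1.5] z 42.7
F [ 0.3 -0.1 -0. ] z 41.7
F [-0.8 -0.2  5.8] z 41.0
```

```bash
python3 -m crank '[{"offset":[0,0,0],"spin":0},{"offset":[0,0,0],"spin":0},{"offset":[0,0,0],"spin":0},{"offset":[0,0,0],"spin":0},{"offset":[0,0,0],"spin":0},{"offset":[0,0,0],"spin":0},{"offset":[0,0,0],"spin":0},{"offset":[0,0,0],"spin":0}]' 0.77
python3 -m crank '[{"offset":[0,0,0.01],"spin":0},{"offset":[0,0,0.03],"spin":0},{"offset":[0,0,0.06],"spin":0},{"offset":[0,0,0.09],"spin":0},{"offset":[0,0,0.12],"spin":0},{"offset":[0,0,0.15],"spin":0},{"offset":[0,0,0.155],"spin":0},{"offset":[0,0,0.155],"spin":0}]'
python3 -m crank '[{"offset":[0.01,0.03,0],"spin":4},{"offset":[0.02,0.07,0],"spin":8},{"offset":[0.03,0.1,0],"spin":12},{"offset":[0.04,0.135,0],"spin":16},{"offset":[0.05,0.17,0],"spin":20},{"offset":[0.06,0.2,0],"spin":24},{"offset":[0.07,0.23,0],"spin":28},{"offset":[0.075,0.245,0],"spin":32}]' 0.85
python3 -m crank '[{"offset":[0.01,0.03,0],"spin":0},{"offset":[0.01,0.07,0],"spin":0},{"offset":[0.01,0.1,0],"spin":0},{"offset":[0.01,0.135,0],"spin":0},{"offset":[0.01,0.16,0],"spin":0},{"offset":[0.015,0.18,0],"spin":0},{"offset":[0.015,0.185,0],"spin":0},{"offset":[0.015,0.185,0],"spin":0}]'
python3 - <<'E'
from h import *
t=manip.camera("top");s=manip.camera("side")
for x,y,z in((491,-161,26),(484,-206,31)):
    print(np.round(fit([(t,cmask(t,"brick",(x,y),9,z+40))],MODELS["brick"],(x,y),z,[-.17]),2).tolist())
tb=near(t,"tub",(478,-227));print("tub",np.round(fit([(t,tb)],MODELS["tub"],(478,-227),0,[-.17]),2).tolist())
m=cmask(s,"brick",(573,229),16,20);print("A side",np.round(fit([(s,m)],MODELS["brick"],(573,229),0,[.4]),2).tolist())
E
```

```text
clock: 28.45
eef_pos: [483.2, -204.2, 41.0]
eef_rot: [3.14, 0.001, 1.39]
wrist_force: [0.3, 0.2, -0.4]
finger_gap: 72.2
clock: 29.12
eef_pos: [483.9, -204.6, 198.6]
eef_rot: [3.135, 0.002, 1.39]
wrist_force: [-0.8, -0.7, -0.0]
finger_gap: 72.3
clock: 29.78
eef_pos: [558.7, 43.5, 197.1]
eef_rot: [3.137, 0.001, 1.954]
wrist_force: [0.1, 0.7, -0.0]
finger_gap: 79.8
clock: 30.45
eef_pos: [573.1, 229.3, 195.6]
eef_rot: [3.14, 0.001, 1.956]
wrist_force: [-0.6, -0.5, -0.0]
finger_gap: 80.1
[494.45, -165.93, -1.88, 0.23]
[486.37, -203.98, -3.86, 0.23]
tub [477.44, -228.08, -9.88, 0.27]
A side [572.64, 228.98, 14.77, 0.16]
```

```bash
python3 -m crank '[{"offset":[0,-0.001,-0.02],"spin":0},{"offset":[0,-0.001,-0.05],"spin":0},{"offset":[0,-0.001,-0.08],"spin":0},{"offset":[0,-0.001,-0.11],"spin":0},{"offset":[0,-0.001,-0.13],"spin":0},{"offset":[0,-0.001,-0.14],"spin":0},{"offset":[0,-0.001,-0.14],"spin":0},{"offset":[0,-0.001,-0.14],"spin":0}]' 0.9
python3 -m crank '[{"offset":[0,0,-0.01],"spin":0},{"offset":[0,0,-0.02],"spin":0},{"offset":[0,0,-0.03],"spin":0},{"offset":[0,0,-0.04],"spin":0},{"offset":[0,0,-0.045],"spin":0},{"offset":[0,0,-0.046],"spin":0},{"offset":[0,0,-0.046],"spin":0},{"offset":[0,0,-0.046],"spin":0}]'
python3 -m crank '[{"offset":[0,0,0],"spin":0},{"offset":[0,0,0],"spin":0},{"offset":[0,0,0],"spin":0},{"offset":[0,0,0],"spin":0},{"offset":[0,0,0],"spin":0},{"offset":[0,0,0],"spin":0},{"offset":[0,0,0],"spin":0},{"offset":[0,0,0],"spin":0}]' 0 15
python3 -m crank '[{"offset":[0,0,0.005],"spin":0},{"offset":[0,0,0.02],"spin":0},{"offset":[0,0,0.05],"spin":0},{"offset":[0,0,0.08],"spin":0},{"offset":[0,0,0.11],"spin":0},{"offset":[0,0,0.14],"spin":0},{"offset":[0,0,0.17],"spin":0},{"offset":[0,0,0.18],"spin":0}]'
```

```text
clock: 31.27
eef_pos: [574.1, 225.8, 57.5]
eef_rot: [3.137, 0.001, 1.952]
wrist_force: [0.9, 0.1, 0.6]
finger_gap: 84.7
clock: 31.93
eef_pos: [574.3, 225.9, 11.8]
eef_rot: [3.137, 0.001, 1.953]
wrist_force: [-1.0, 0.6, -0.3]
finger_gap: 84.6
clock: 32.6
eef_pos: [574.3, 225.9, 11.9]
eef_rot: [3.137, 0.001, 1.953]
wrist_force: [-0.2, 0.5, 2.3]
finger_gap: 55.8
clock: 33.27
eef_pos: [575.4, 226.3, 196.9]
eef_rot: [3.131, 0.002, 1.953]
wrist_force: [-0.3, 0.1, -0.7]
finger_gap: 56.0
```

```bash
python3 -m crank '[{"offset":[-0.004,-0.02,0],"spin":-3},{"offset":[-0.01,-0.05,0],"spin":-6},{"offset":[-0.018,-0.085,0],"spin":-9},{"offset":[-0.025,-0.12,0],"spin":-12},{"offset":[-0.032,-0.155,0],"spin":-15},{"offset":[-0.04,-0.19,0],"spin":-17},{"offset":[-0.047,-0.225,0],"spin":-17},{"offset":[-0.05,-0.24,0],"spin":-17}]'
python3 -m crank '[{"offset":[-0.006,-0.03,0],"spin":-3},{"offset":[-0.013,-0.065,0],"spin":-6},{"offset":[-0.02,-0.1,0],"spin":-9},{"offset":[-0.028,-0.135,0],"spin":-12},{"offset":[-0.035,-0.17,0],"spin":-15},{"offset":[-0.042,-0.2,0],"spin":-15},{"offset":[-0.049,-0.23,0],"spin":-15},{"offset":[-0.051,-0.235,0],"spin":-15}]'
python3 -m crank '[{"offset":[0,0,-0.01],"spin":0},{"offset":[0,0,-0.03],"spin":0},{"offset":[0,0,-0.06],"spin":0},{"offset":[0,0,-0.08],"spin":0},{"offset":[0,0,-0.095],"spin":0},{"offset":[0,0,-0.1],"spin":0},{"offset":[0,0,-0.1],"spin":0},{"offset":[0,0,-0.1],"spin":0}]'
```

```text
clock: 33.93
eef_pos: [524.3, -16.9, 196.2]
eef_rot: [3.132, 0.002, 1.654]
wrist_force: [0.6, -0.0, -0.3]
finger_gap: 55.8
clock: 34.6
eef_pos: [471.8, -255.4, 195.1]
eef_rot: [3.133, 0.002, 1.389]
wrist_force: [0.0, 0.1, -1.1]
finger_gap: 55.9
clock: 35.27
eef_pos: [472.1, -254.8, 95.3]
eef_rot: [3.133, 0.002, 1.389]
wrist_force: [0.8, -0.2, -0.3]
finger_gap: 56.2
```

```bash
c() { python3 chk.py 0.7; }
python3 -m crank '[{"offset":[0.0024,0.0028,-0.005],"spin":0},{"offset":[0.0024,0.0028,-0.015],"spin":0},{"offset":[0.0024,0.0028,-0.025],"spin":0},{"offset":[0.0024,0.0028,-0.035],"spin":0},{"offset":[0.0024,0.0028,-0.042],"spin":0},{"offset":[0.0024,0.0028,-0.0475],"spin":0},{"offset":[0.0024,0.0028,-0.0475],"spin":0},{"offset":[0.0024,0.0028,-0.0475],"spin":0}]' - 7
c && python3 -m crank '[{"offset":[0,0,-0.0005],"spin":0},{"offset":[0,0,-0.001],"spin":0},{"offset":[0,0,-0.0015],"spin":0},{"offset":[0,0,-0.0015],"spin":0},{"offset":[0,0,-0.0015],"spin":0},{"offset":[0,0,-0.0015],"spin":0},{"offset":[0,0,-0.0015],"spin":0},{"offset":[0,0,-0.0015],"spin":0}]' >/dev/null && c &&
python3 -m crank '[{"offset":[0,0,-0.0004],"spin":0},{"offset":[0,0,-0.0007],"spin":0},{"offset":[0,0,-0.0007],"spin":0},{"offset":[0,0,-0.0007],"spin":0},{"offset":[0,0,-0.0007],"spin":0},{"offset":[0,0,-0.0007],"spin":0},{"offset":[0,0,-0.0007],"spin":0},{"offset":[0,0,-0.0007],"spin":0}]' >/dev/null && c &&
python3 -m crank '[{"offset":[0,0,-0.0004],"spin":0},{"offset":[0,0,-0.0007],"spin":0},{"offset":[0,0,-0.0007],"spin":0},{"offset":[0,0,-0.0007],"spin":0},{"offset":[0,0,-0.0007],"spin":0},{"offset":[0,0,-0.0007],"spin":0},{"offset":[0,0,-0.0007],"spin":0},{"offset":[0,0,-0.0007],"spin":0}]' >/dev/null && c &&
python3 -m crank '[{"offset":[0,0,-0.0004],"spin":0},{"offset":[0,0,-0.0007],"spin":0},{"offset":[0,0,-0.0007],"spin":0},{"offset":[0,0,-0.0007],"spin":0},{"offset":[0,0,-0.0007],"spin":0},{"offset":[0,0,-0.0007],"spin":0},{"offset":[0,0,-0.0007],"spin":0},{"offset":[0,0,-0.0007],"spin":0}]' >/dev/null && c &&
python3 -m crank '[{"offset":[0,0,-0.0004],"spin":0},{"offset":[0,0,-0.0007],"spin":0},{"offset":[0,0,-0.0007],"spin":0},{"offset":[0,0,-0.0007],"spin":0},{"offset":[0,0,-0.0007],"spin":0},{"offset":[0,0,-0.0007],"spin":0},{"offset":[0,0,-0.0007],"spin":0},{"offset":[0,0,-0.0007],"spin":0}]' >/dev/null && c &&
python3 -m crank '[{"offset":[0,0,-0.0004],"spin":0},{"offset":[0,0,-0.0007],"spin":0},{"offset":[0,0,-0.0007],"spin":0},{"offset":[0,0,-0.0007],"spin":0},{"offset":[0,0,-0.0007],"spin":0},{"offset":[0,0,-0.0007],"spin":0},{"offset":[0,0,-0.0007],"spin":0},{"offset":[0,0,-0.0007],"spin":0}]' >/dev/null && c
```

```text
clock: 35.93
eef_pos: [474.5, -252.1, 47.6]
eef_rot: [3.134, 0.002, 1.389]
wrist_force: [0.3, -0.6, -1.2]
finger_gap: 55.6
F [ 0.3 -0.6 -1.2] z 47.6
F [ 0.  -0.2 -1.4] z 46.2
F [-0.3 -1.1 -1.6] z 45.5
F [ 0.2  0.2 -1.5] z 44.8
F [ 0.2 -0.  -1.5] z 44.1
F [-1.1  0.2  5.4] z 43.7
```

```bash
python3 -m crank '[{"offset":[0,0,0],"spin":0},{"offset":[0,0,0],"spin":0},{"offset":[0,0,0],"spin":0},{"offset":[0,0,0],"spin":0},{"offset":[0,0,0],"spin":0},{"offset":[0,0,0],"spin":0},{"offset":[0,0,0],"spin":0},{"offset":[0,0,0],"spin":0}]' 0.77
python3 -m crank '[{"offset":[0,0,0.01],"spin":0},{"offset":[0,0,0.03],"spin":0},{"offset":[0,0,0.06],"spin":0},{"offset":[0,0,0.09],"spin":0},{"offset":[0,0,0.12],"spin":0},{"offset":[0,0,0.15],"spin":0},{"offset":[0,0,0.155],"spin":0},{"offset":[0,0,0.155],"spin":0}]'
python3 -m crank '[{"offset":[0,0.04,0],"spin":7},{"offset":[0,0.08,0],"spin":14},{"offset":[0,0.12,0],"spin":21},{"offset":[0,0.16,0],"spin":28},{"offset":[0,0.2,0],"spin":35},{"offset":[0,0.24,0],"spin":42},{"offset":[0,0.28,0],"spin":49},{"offset":[0,0.28,0],"spin":55}]' 0.7
python3 -m crank '[{"offset":[0,0.0,0],"spin":7},{"offset":[0,0,0],"spin":14},{"offset":[0,0,0],"spin":20},{"offset":[0,0,0],"spin":20},{"offset":[0,0.15,0],"spin":20},{"offset":[0,0.15,0],"spin":20},{"offset":[0,0.15,0],"spin":20},{"offset":[0,0.15,0],"spin":20}]' 0.7
python3 - <<'E'
from h import *
t=manip.camera("top");s=manip.camera("side");st=manip.read_state();print(st["eef_pos"],np.degrees(st["eef_rot"])[2]-90)
a=cv2.resize(cv2.cvtColor(t["pixels"],cv2.COLOR_RGB2BGR)[160:240,250:380],None,fx=6,fy=6,interpolation=2)
cv2.imwrite("pics/t5.png",a)
for p in(t,s):
    m=cmask(p,"tamper",(439,43),24,80);print(m.sum(),np.round(fit([(p,m)],MODELS["tamper"],(439,43),45,[-.5,-.3]),2).tolist())
E
```

```text
clock: 39.93
eef_pos: [474.7, -252.2, 43.7]
eef_rot: [3.133, 0.002, 1.389]
wrist_force: [-0.4, -0.2, -0.2]
finger_gap: 72.5
clock: 40.6
eef_pos: [475.3, -252.6, 201.4]
eef_rot: [3.129, 0.004, 1.389]
wrist_force: [-1.3, 0.8, -0.5]
finger_gap: 72.6
clock: 41.27
eef_pos: [474.3, 32.8, 200.3]
eef_rot: [3.129, 0.002, 2.36]
wrist_force: [-0.2, -0.8, -0.7]
finger_gap: 65.9
clock: 41.93
eef_pos: [473.5, 185.6, 199.4]
eef_rot: [3.13, 0.001, 2.706]
wrist_force: [-0.4, 0.4, -0.1]
finger_gap: 65.6
[473.50903294 185.57517035 199.20764204] 65.19983861730108
401 [439.16, 40.63, -25.59, 0.06]
422 [440.26, 50.09, -22.34, 0.11]
```

View pics/t5.png

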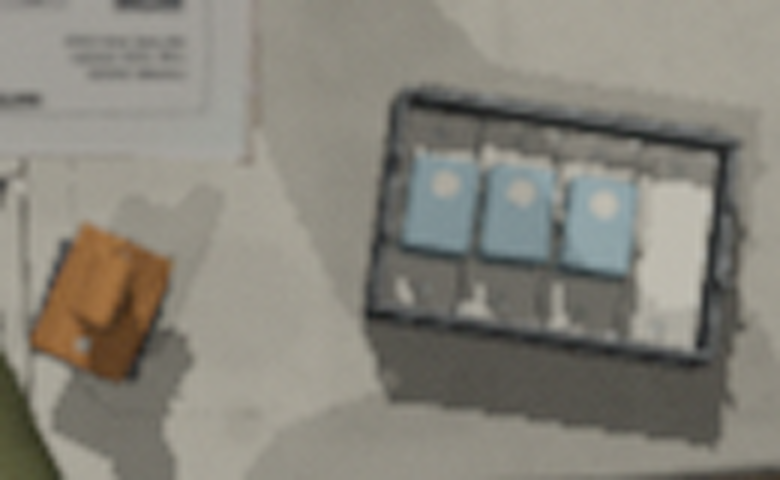

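All three bricks lie flat side by side at crop (440,205), (517,215) and (599,225), each on its own plate, with the right-end plate empty. The tamper is at (100,300). Moving to grip it.

```bash
python3 -m crank '[{"offset":[-0.008,-0.035,0],"spin":0},{"offset":[-0.017,-0.07,0],"spin":-1},{"offset":[-0.026,-0.11,0],"spin":-1},{"offset":[-0.034,-0.14,0],"spin":-1},{"offset":[-0.0343,-0.1436,0],"spin":-1},{"offset":[-0.0343,-0.1436,0],"spin":-1},{"offset":[-0.0343,-0.1436,-0.01],"spin":-1},{"offset":[-0.0343,-0.1436,-0.02],"spin":-1}]' 
python3 -m crank '[{"offset":[0,0,0],"spin":0},{"offset":[0,0,0],"spin":0},{"offset":[0,0,0],"spin":0},{"offset":[0,0,0],"spin":0},{"offset":[0,0,0],"spin":0},{"offset":[0,0,0],"spin":0},{"offset":[0,0,0],"spin":0},{"offset":[0,0,0],"spin":0}]'
```

```text
clock: 42.7
eef_pos: [439.4, 42.6, 178.3]
eef_rot: [3.13, 0.001, 2.691]
wrist_force: [-0.0, 0.0, 0.7]
finger_gap: 66.1
clock: 43.37
eef_pos: [439.4, 42.6, 178.4]
eef_rot: [3.13, 0.001, 2.691]
wrist_force: [0.4, 0.1, 0.2]
finger_gap: 65.6
```

```bash
python3 -m crank '[{"offset":[0,0,-0.015],"spin":0},{"offset":[0,0,-0.035],"spin":0},{"offset":[0,0,-0.055],"spin":0},{"offset":[0,0,-0.075],"spin":0},{"offset":[0,0,-0.09],"spin":0},{"offset":[0,0,-0.1],"spin":0},{"offset":[0,0,-0.102],"spin":0},{"offset":[0,0,-0.102],"spin":0}]' 
python3 -m crank '[{"offset":[0,0,0],"spin":0},{"offset":[0,0,0],"spin":0},{"offset":[0,0,0],"spin":0},{"offset":[0,0,0],"spin":0},{"offset":[0,0,0],"spin":0},{"offset":[0,0,0],"spin":0},{"offset":[0,0,0],"spin":0},{"offset":[0,0,0],"spin":0}]' 0 25
python3 -m crank '[{"offset":[0,0,0],"spin":0},{"offset":[0,0,0],"spin":0},{"offset":[0,0,0],"spin":0},{"offset":[0,0,0],"spin":0},{"offset":[0,0,0],"spin":0},{"offset":[0,0,0],"spin":0},{"offset":[0,0,0],"spin":0},{"offset":[0,0,0],"spin":0}]' - 55
python3 -m crank '[{"offset":[0,0,0.005],"spin":0},{"offset":[0,0,0.02],"spin":0},{"offset":[0,0,0.04],"spin":0},{"offset":[0,0,0.06],"spin":0},{"offset":[0,0,0.08],"spin":0},{"offset":[0,0,0.1],"spin":0},{"offset":[0,0,0.115],"spin":0},{"offset":[0,0,0.115],"spin":0}]'
```

```text
clock: 44.03
eef_pos: [439.4, 42.5, 76.3]
eef_rot: [3.13, 0.0, 2.691]
wrist_force: [0.0, 0.1, 0.4]
finger_gap: 66.2
clock: 44.7
eef_pos: [439.5, 42.4, 76.5]
eef_rot: [3.13, 0.001, 2.691]
wrist_force: [-0.3, -1.2, 2.9]
finger_gap: 24.2
clock: 45.37
eef_pos: [439.4, 42.4, 76.5]
eef_rot: [3.13, 0.001, 2.691]
wrist_force: [0.4, -0.8, 2.9]
finger_gap: 23.8
clock: 46.03
eef_pos: [440.5, 42.5, 194.3]
eef_rot: [3.128, 0.005, 2.691]
wrist_force: [-0.2, 0.7, -1.9]
finger_gap: 23.5
```

```bash
python3 -m crank '[{"offset":[0.004,-0.03,0],"spin":2},{"offset":[0.008,-0.06,0],"spin":4},{"offset":[0.013,-0.09,0],"spin":6},{"offset":[0.018,-0.125,0],"spin":8},{"offset":[0.022,-0.155,0],"spin":10},{"offset":[0.026,-0.185,0],"spin":12},{"offset":[0.03,-0.21,0],"spin":14},{"offset":[0.032,-0.22,0],"spin":15.8}]'
python3 -m crank '[{"offset":[0.001,-0.01,0],"spin":0},{"offset":[0.003,-0.03,0],"spin":0},{"offset":[0.005,-0.045,0],"spin":0},{"offset":[0.006,-0.05,0],"spin":0},{"offset":[0.006,-0.05,-0.02],"spin":0},{"offset":[0.006,-0.05,-0.04],"spin":0},{"offset":[0.006,-0.05,-0.06],"spin":0},{"offset":[0.006,-0.05,-0.06],"spin":0}]'
python3 - <<'E'
from h import *
t=manip.camera("top");s=manip.camera("side");st=manip.read_state();e=st["eef_pos"];print(e,np.degrees(st["eef_rot"])-90,st["finger_gap"])
for p in(t,s):
    m=cmask(p,"tamper",e[:2],26,e[2]+5);print(None if m is None else m.sum(),[] if m is None or m.sum()<40 else np.round(fit([(p,m)],MODELS["tamper"],e[:2],e[2]-31.5,[-.17]),2).tolist())
save(s,"s6.png",(210,130,330,220),6)
save(t,"t6.png",(235,180,295,240),8)
E
```

```text
clock: 46.7
eef_pos: [472.1, -180.1, 192.8]
eef_rot: [3.128, 0.003, 2.966]
wrist_force: [1.2, 0.3, -2.5]
finger_gap: 23.6
clock: 47.37
eef_pos: [476.6, -228.7, 129.0]
eef_rot: [3.126, -0.003, 2.966]
wrist_force: [-0.7, -0.0, -3.0]
finger_gap: 23.4
[ 478.12043428 -229.70323803  132.90070559] [ 89.20652021 -89.87821649  79.95190362] 23.998798379070486
22 []
219 [479.41, -215.86, -2.0, 0.47]
```

View pics/s6.png

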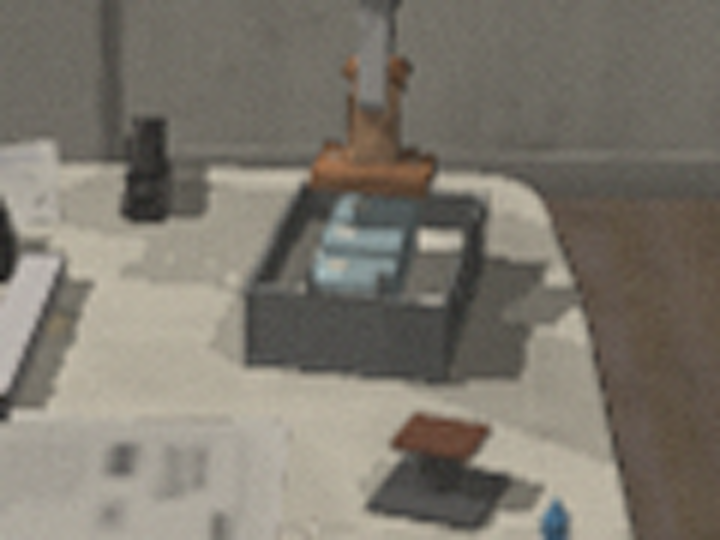

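View pics/t6.png

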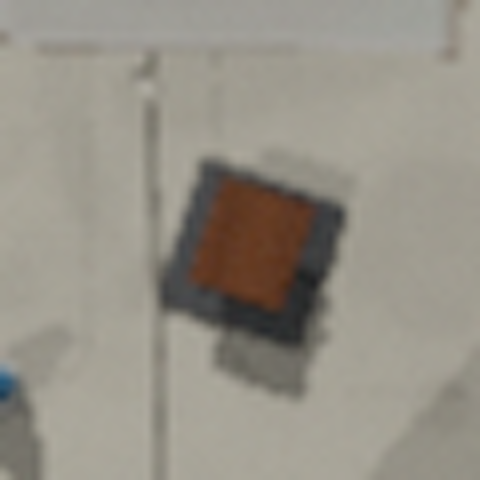

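The side crop shows the tamper upright over the tub at (375,160), above the bricks (365,245). The top crop shows the bare rest with its brown top at (253,243), so I'll fit it now and tamp at tub y=0.

```bash
python3 - <<'E'
from h import *
t=manip.camera("top");s=manip.camera("side")
MODELS["rt"]=[B(50,44,40,45)];HUE["rt"]=(0,19,95,40)
for p in (t,s):
    m=cmask(p,"rt",(440,41),14,45);print(m.sum(),np.round(fit([(p,m)],MODELS["rt"],(440,41),0,[-.45,1.1]),2).tolist())
st=manip.read_state();print(st["eef_pos"],st["wrist_force"],st["clock"])
E
python3 -m crank '[{"offset":[0,0.001,-0.005],"spin":0},{"offset":[0,0.001,-0.01],"spin":0},{"offset":[0,0.001,-0.015],"spin":0},{"offset":[0,0.001,-0.02],"spin":0},{"offset":[0,0.001,-0.023],"spin":0},{"offset":[0,0.001,-0.025],"spin":0},{"offset":[0,0.001,-0.025],"spin":0},{"offset":[0,0.001,-0.025],"spin":0}]'
```

```text
168 [440.4, 42.13, -20.98, 0.09]
73 [440.7, 50.12, -8.21, 0.36]
[ 478.730683   -230.16786669  134.11841695] [ 0.47658386 -0.18428945 -2.36768633] 47.5667
clock: 48.23
eef_pos: [478.8, -229.2, 109.1]
eef_rot: [3.129, 0.005, 2.966]
wrist_force: [0.8, 0.5, -1.9]
finger_gap: 23.5
```

```bash
python3 -m crank '[{"offset":[0,0.001,-0.003],"spin":0},{"offset":[0,0.001,-0.005],"spin":0},{"offset":[0,0.001,-0.007],"spin":0},{"offset":[0,0.001,-0.009],"spin":0},{"offset":[0,0.001,-0.011],"spin":0},{"offset":[0,0.001,-0.013],"spin":0},{"offset":[0,0.001,-0.014],"spin":0},{"offset":[0,0.001,-0.014],"spin":0}]'
python3 -m crank '[{"offset":[0,0,-0.001],"spin":0},{"offset":[0,0,-0.002],"spin":0},{"offset":[0,0,-0.003],"spin":0},{"offset":[0,0,-0.004],"spin":0},{"offset":[0,0,-0.005],"spin":0},{"offset":[0,0,-0.006],"spin":0},{"offset":[0,0,-0.006],"spin":0},{"offset":[0,0,-0.006],"spin":0}]'
```

```text
clock: 48.9
eef_pos: [479.0, -228.3, 95.9]
eef_rot: [3.129, 0.006, 2.966]
wrist_force: [-0.4, 2.8, 6.4]
finger_gap: 24.0
clock: 49.57
eef_pos: [479.1, -228.3, 90.6]
eef_rot: [3.129, 0.006, 2.966]
wrist_force: [-1.8, 1.9, 7.7]
finger_gap: 23.8
```

```bash
python3 -m crank '[{"offset":[0,0,-0.001],"spin":0},{"offset":[0,0,-0.002],"spin":0},{"offset":[0,0,-0.003],"spin":0},{"offset":[0,0,-0.004],"spin":0},{"offset":[0,0,-0.005],"spin":0},{"offset":[0,0,-0.006],"spin":0},{"offset":[0,0,-0.006],"spin":0},{"offset":[0,0,-0.006],"spin":0}]'
python3 -m crank '[{"offset":[0,0,-0.0005],"spin":0},{"offset":[0,0,-0.001],"spin":0},{"offset":[0,0,-0.0015],"spin":0},{"offset":[0,0,-0.002],"spin":0},{"offset":[0,0,-0.0025],"spin":0},{"offset":[0,0,-0.0025],"spin":0},{"offset":[0,0,-0.0025],"spin":0},{"offset":[0,0,-0.0025],"spin":0}]'
```

```text
clock: 50.23
eef_pos: [479.1, -228.3, 85.3]
eef_rot: [3.129, 0.006, 2.967]
wrist_force: [-3.3, 2.4, 7.0]
finger_gap: 23.8
clock: 50.9
eef_pos: [479.2, -228.3, 83.6]
eef_rot: [3.129, 0.006, 2.967]
wrist_force: [-4.1, 2.0, 9.4]
finger_gap: 24.3
```

```bash
c() { python3 chk.py 25; }
python3 -m crank '[{"offset":[0,0,-0.001],"spin":0},{"offset":[0,0,-0.0015],"spin":0},{"offset":[0,0,-0.002],"spin":0},{"offset":[0,0,-0.002],"spin":0},{"offset":[0,0,-0.002],"spin":0},{"offset":[0,0,-0.002],"spin":0},{"offset":[0,0,-0.002],"spin":0},{"offset":[0,0,-0.002],"spin":0}]' - 60
c && python3 -m crank '[{"offset":[0,0,-0.001],"spin":0},{"offset":[0,0,-0.002],"spin":0},{"offset":[0,0,-0.003],"spin":0},{"offset":[0,0,-0.003],"spin":0},{"offset":[0,0,-0.003],"spin":0},{"offset":[0,0,-0.003],"spin":0},{"offset":[0,0,-0.003],"spin":0},{"offset":[0,0,-0.003],"spin":0}]'
python3 - <<'E'
from h import *
s=manip.camera("side");save(s,"s7.png",(240,130,310,190),10)
E
```

```text
clock: 51.57
eef_pos: [479.6, -228.4, 83.6]
eef_rot: [3.13, 0.008, 2.967]
wrist_force: [-6.7, 4.8, 20.3]
finger_gap: 23.7
F [-6.7  4.8 20.3] z 83.6
clock: 52.23
eef_pos: [480.6, -228.7, 83.4]
eef_rot: [3.131, 0.011, 2.967]
wrist_force: [-7.0, 7.0, 28.9]
finger_gap: 23.6
```

View pics/s7.png

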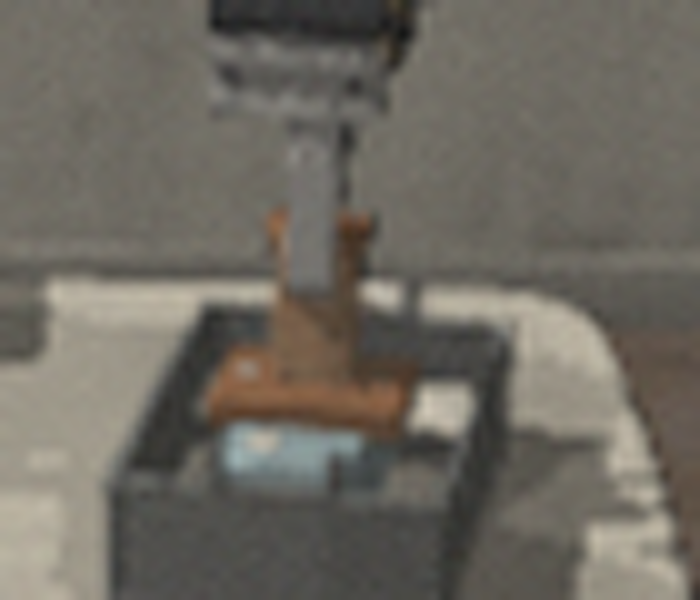

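Home: z holds at 83.5 (underside 52 mm) while the force rises to 29 N. In the picture the tamper is level in the tub, with the untamped end brick at (300,455). Next I'll press at tub y≈+62.

```bash
python3 -m crank '[{"offset":[0,0,0.005],"spin":0},{"offset":[0,0,0.015],"spin":0},{"offset":[0,0,0.03],"spin":0},{"offset":[0,0,0.03],"spin":0},{"offset":[0.004,0.03,0.03],"spin":0},{"offset":[0.008,0.06,0.03],"spin":0},{"offset":[0.0085,0.062,0.03],"spin":0},{"offset":[0.0085,0.062,0.03],"spin":0}]'
python3 -m crank '[{"offset":[0,0,0],"spin":0},{"offset":[0,0,0],"spin":0},{"offset":[0,0,0],"spin":0},{"offset":[0,0,0],"spin":0},{"offset":[0,0,0],"spin":0},{"offset":[0,0,0],"spin":0},{"offset":[0,0,0],"spin":0},{"offset":[0,0,0],"spin":0}]'
```

```text
clock: 52.95
eef_pos: [489.1, -165.6, 113.0]
eef_rot: [3.131, 0.011, 2.969]
wrist_force: [0.3, -0.5, -2.1]
finger_gap: 23.9
clock: 53.62
eef_pos: [489.1, -165.7, 113.0]
eef_rot: [3.131, 0.011, 2.969]
wrist_force: [-0.4, -0.4, -2.1]
finger_gap: 23.7
```

```bash
c() { python3 chk.py 45; }
python3 -m crank '[{"offset":[0,-0.001,-0.002],"spin":0},{"offset":[0,-0.001,-0.004],"spin":0},{"offset":[0,-0.001,-0.006],"spin":0},{"offset":[0,-0.001,-0.008],"spin":0},{"offset":[0,-0.001,-0.01],"spin":0},{"offset":[0,-0.001,-0.012],"spin":0},{"offset":[0,-0.001,-0.014],"spin":0},{"offset":[0,-0.001,-0.014],"spin":0}]'
c && python3 -m crank '[{"offset":[0,0,-0.001],"spin":0},{"offset":[0,0,-0.002],"spin":0},{"offset":[0,0,-0.003],"spin":0},{"offset":[0,0,-0.004],"spin":0},{"offset":[0,0,-0.005],"spin":0},{"offset":[0,0,-0.006],"spin":0},{"offset":[0,0,-0.007],"spin":0},{"offset":[0,0,-0.008],"spin":0}]'
c && python3 -m crank '[{"offset":[0,0,-0.001],"spin":0},{"offset":[0,0,-0.002],"spin":0},{"offset":[0,0,-0.003],"spin":0},{"offset":[0,0,-0.004],"spin":0},{"offset":[0,0,-0.005],"spin":0},{"offset":[0,0,-0.005],"spin":0},{"offset":[0,0,-0.005],"spin":0},{"offset":[0,0,-0.005],"spin":0}]'
c && python3 -m crank '[{"offset":[0,0,-0.001],"spin":0},{"offset":[0,0,-0.002],"spin":0},{"offset":[0,0,-0.0025],"spin":0},{"offset":[0,0,-0.0025],"spin":0},{"offset":[0,0,-0.0025],"spin":0},{"offset":[0,0,-0.0025],"spin":0},{"offset":[0,0,-0.0025],"spin":0},{"offset":[0,0,-0.0025],"spin":0}]'
```

```text
clock: 54.28
eef_pos: [489.0, -166.6, 98.5]
eef_rot: [3.131, 0.01, 2.969]
wrist_force: [0.1, -0.5, -3.0]
finger_gap: 23.6
F [ 0.1 -0.5 -3. ] z 98.5
clock: 54.95
eef_pos: [489.1, -166.7, 90.6]
eef_rot: [3.131, 0.011, 2.969]
wrist_force: [-0.2, 0.1, 4.0]
finger_gap: 23.5
F [-0.2  0.1  4. ] z 90.6
clock: 55.62
eef_pos: [489.0, -166.6, 85.4]
eef_rot: [3.131, 0.01, 2.969]
wrist_force: [0.2, -0.3, -0.1]
finger_gap: 24.1
F [ 0.2 -0.3 -0.1] z 85.4
clock: 56.28
eef_pos: [489.2, -166.6, 83.5]
eef_rot: [3.131, 0.011, 2.969]
wrist_force: [-2.6, 1.9, 10.8]
finger_gap: 23.8
```

```bash
python3 -m crank '[{"offset":[0,0,-0.001],"spin":0},{"offset":[0,0,-0.002],"spin":0},{"offset":[0,0,-0.004],"spin":0},{"offset":[0,0,-0.004],"spin":0},{"offset":[0,0,-0.004],"spin":0},{"offset":[0,0,-0.004],"spin":0},{"offset":[0,0,-0.004],"spin":0},{"offset":[0,0,-0.004],"spin":0}]'
python3 -m crank '[{"offset":[0,0,0.005],"spin":0},{"offset":[0,0,0.015],"spin":0},{"offset":[0,0,0.03],"spin":0},{"offset":[0,0,0.03],"spin":0},{"offset":[-0.005,-0.03,0.03],"spin":0},{"offset":[-0.01,-0.06,0.03],"spin":0},{"offset":[-0.0155,-0.09,0.03],"spin":0},{"offset":[-0.0155,-0.092,0.03],"spin":0}]'
python3 -m crank '[{"offset":[0,0,-0.005],"spin":0},{"offset":[0,0,-0.01],"spin":0},{"offset":[0,0,-0.015],"spin":0},{"offset":[0,0,-0.02],"spin":0},{"offset":[0,0,-0.024],"spin":0},{"offset":[0,0,-0.026],"spin":0},{"offset":[0,0,-0.026],"spin":0},{"offset":[0,0,-0.026],"spin":0}]'
python3 chk.py 20 && python3 -m crank '[{"offset":[0,0,-0.001],"spin":0},{"offset":[0,0,-0.002],"spin":0},{"offset":[0,0,-0.004],"spin":0},{"offset":[0,0,-0.006],"spin":0},{"offset":[0,0,-0.007],"spin":0},{"offset":[0,0,-0.007],"spin":0},{"offset":[0,0,-0.007],"spin":0},{"offset":[0,0,-0.007],"spin":0}]'
```

```text
clock: 56.95
eef_pos: [490.7, -166.8, 83.1]
eef_rot: [3.131, 0.016, 2.969]
wrist_force: [-10.8, 8.5, 38.9]
finger_gap: 23.7
clock: 57.62
eef_pos: [474.0, -262.4, 112.1]
eef_rot: [3.132, 0.015, 2.967]
wrist_force: [-0.0, -0.2, -3.3]
finger_gap: 23.7
clock: 58.28
eef_pos: [474.1, -262.2, 86.2]
eef_rot: [3.132, 0.015, 2.967]
wrist_force: [-0.7, 0.7, -2.3]
finger_gap: 23.5
F [-0.7  0.7 -2.3] z 86.2
clock: 58.95
eef_pos: [475.2, -263.0, 82.8]
eef_rot: [3.134, 0.019, 2.967]
wrist_force: [-10.2, 5.2, 33.1]
finger_gap: 23.8
```

All plates are home (stop felt at 39 N and 33 N). Returning the tamper to the rest.

```bash
python3 -m crank '[{"offset":[0,0,0.005],"spin":0},{"offset":[0,0,0.02],"spin":0},{"offset":[0,0,0.04],"spin":0},{"offset":[0,0,0.06],"spin":0},{"offset":[0,0,0.08],"spin":0},{"offset":[0,0,0.1],"spin":0},{"offset":[0,0,0.105],"spin":0},{"offset":[0,0,0.105],"spin":0}]'
python3 -m crank '[{"offset":[-0.003,0.02,0],"spin":-2},{"offset":[-0.006,0.05,0],"spin":-4},{"offset":[-0.009,0.08,0],"spin":-6},{"offset":[-0.012,0.11,0],"spin":-8},{"offset":[-0.015,0.14,0],"spin":-10},{"offset":[-0.018,0.165,0],"spin":-12},{"offset":[-0.02,0.18,0],"spin":-14},{"offset":[-0.02,0.185,0],"spin":-14}]'
python3 -m crank '[{"offset":[-0.003,0.02,0],"spin":0},{"offset":[-0.006,0.05,0],"spin":0},{"offset":[-0.009,0.08,0],"spin":0},{"offset":[-0.012,0.1,0],"spin":0},{"offset":[-0.014,0.115,0],"spin":0},{"offset":[-0.0145,0.119,0],"spin":0},{"offset":[-0.0145,0.119,0],"spin":0},{"offset":[-0.0145,0.119,0],"spin":0}]'
python3 - <<'E'
from h import *
t=manip.camera("top");s=manip.camera("side");st=manip.read_state();print(st["eef_pos"],np.degrees(st["eef_rot"])-[180,0,90])
a=cv2.cvtColor(t["pixels"],cv2.COLOR_RGB2BGR)[165:235,305:375];b=cv2.cvtColor(s["pixels"],cv2.COLOR_RGB2BGR)[140:210,235:305]
cv2.imwrite("pics/c8.png",cv2.resize(np.hstack([a,b]),None,fx=5.5,fy=5.5,interpolation=2))
bm=manip.masks_of(t,"bar");print(len(bm));print("bar",np.round(fit([(t,bm[0]["mask"])],MODELS["bar"],(664,-176),0,[1.57]),2).tolist())
E
```

```text
clock: 59.62
eef_pos: [475.7, -263.3, 188.8]
eef_rot: [3.135, 0.021, 2.967]
wrist_force: [0.9, -0.6, -3.0]
finger_gap: 23.6
clock: 60.28
eef_pos: [454.9, -76.3, 187.5]
eef_rot: [3.135, 0.019, 2.723]
wrist_force: [0.7, -0.2, -2.1]
finger_gap: 23.8
clock: 60.95
eef_pos: [440.5, 41.9, 187.0]
eef_rot: [3.135, 0.019, 2.723]
wrist_force: [-0.2, -0.3, -2.3]
finger_gap: 23.7
[440.57515823  41.70058883 187.21345551] [-0.36315641  1.09926701 65.95760054]
1
bar [604.27, -225.63, 177.37, 0.98]
```

View pics/c8.png

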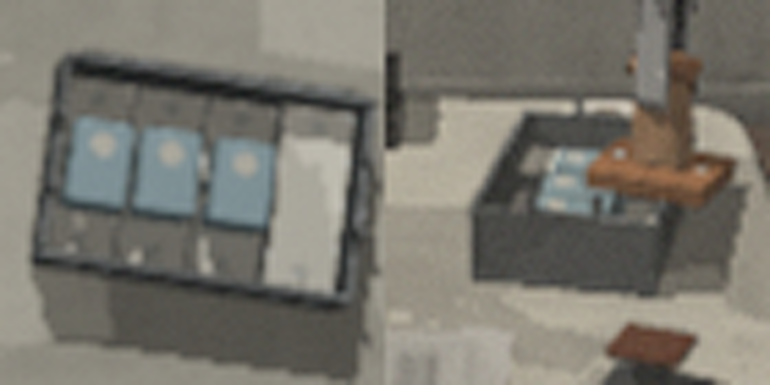

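Left panel: the bricks sit level below the rim at (97,163), (167,170) and (240,183). Right panel: the tamper is in hand, above the rest at (650,345). Lowering it.

```bash
c() { python3 chk.py 3; }
python3 -m crank '[{"offset":[0,0.0014,-0.015],"spin":0},{"offset":[0,0.0014,-0.035],"spin":0},{"offset":[0,0.0014,-0.055],"spin":0},{"offset":[0,0.0014,-0.075],"spin":0},{"offset":[0,0.0014,-0.09],"spin":0},{"offset":[0,0.0014,-0.1],"spin":0},{"offset":[0,0.0014,-0.105],"spin":0},{"offset":[0,0.0014,-0.105],"spin":0}]'
c && python3 -m crank '[{"offset":[0,0,-0.001],"spin":0},{"offset":[0,0,-0.002],"spin":0},{"offset":[0,0,-0.003],"spin":0},{"offset":[0,0,-0.003],"spin":0},{"offset":[0,0,-0.003],"spin":0},{"offset":[0,0,-0.003],"spin":0},{"offset":[0,0,-0.003],"spin":0},{"offset":[0,0,-0.003],"spin":0}]' >/dev/null && c &&
python3 -m crank '[{"offset":[0,0,-0.0005],"spin":0},{"offset":[0,0,-0.001],"spin":0},{"offset":[0,0,-0.001],"spin":0},{"offset":[0,0,-0.001],"spin":0},{"offset":[0,0,-0.001],"spin":0},{"offset":[0,0,-0.001],"spin":0},{"offset":[0,0,-0.001],"spin":0},{"offset":[0,0,-0.001],"spin":0}]' && c &&
python3 -m crank '[{"offset":[0,0,-0.0005],"spin":0},{"offset":[0,0,-0.001],"spin":0},{"offset":[0,0,-0.001],"spin":0},{"offset":[0,0,-0.001],"spin":0},{"offset":[0,0,-0.001],"spin":0},{"offset":[0,0,-0.001],"spin":0},{"offset":[0,0,-0.001],"spin":0},{"offset":[0,0,-0.001],"spin":0}]' && c &&
python3 -m crank '[{"offset":[0,0,-0.0005],"spin":0},{"offset":[0,0,-0.001],"spin":0},{"offset":[0,0,-0.001],"spin":0},{"offset":[0,0,-0.001],"spin":0},{"offset":[0,0,-0.001],"spin":0},{"offset":[0,0,-0.001],"spin":0},{"offset":[0,0,-0.001],"spin":0},{"offset":[0,0,-0.001],"spin":0}]'
```

```text
clock: 61.77
eef_pos: [440.4, 42.8, 81.7]
eef_rot: [3.136, 0.018, 2.721]
wrist_force: [-0.4, -0.1, -2.2]
finger_gap: 24.0
F [-0.4 -0.1 -2.2] z 81.7
F [ 0.3 -0.7 -2.7] z 78.8
clock: 63.1
eef_pos: [440.4, 42.8, 77.8]
eef_rot: [3.136, 0.018, 2.721]
wrist_force: [-0.6, 0.1, -2.7]
finger_gap: 23.5
F [-0.6  0.1 -2.7] z 77.8
clock: 63.77
eef_pos: [440.4, 42.8, 76.8]
eef_rot: [3.136, 0.018, 2.721]
wrist_force: [0.9, 0.0, -2.0]
finger_gap: 23.4
F [ 0.9  0.  -2. ] z 76.8
clock: 64.43
eef_pos: [440.5, 42.9, 76.0]
eef_rot: [3.135, 0.019, 2.721]
wrist_force: [-2.7, 1.4, 5.0]
finger_gap: 23.3
```

```bash
python3 -m crank '[{"offset":[0,0,0],"spin":0},{"offset":[0,0,0],"spin":0},{"offset":[0,0,0],"spin":0},{"offset":[0,0,0],"spin":0},{"offset":[0,0,0],"spin":0},{"offset":[0,0,0],"spin":0},{"offset":[0,0,0],"spin":0},{"offset":[0,0,0],"spin":0}]' - 4
python3 -m crank '[{"offset":[0,0,0],"spin":0},{"offset":[0,0,0],"spin":0},{"offset":[0,0,0],"spin":0},{"offset":[0,0,0],"spin":0},{"offset":[0,0,0],"spin":0},{"offset":[0,0,0],"spin":0},{"offset":[0,0,0],"spin":0},{"offset":[0,0,0],"spin":0}]' 0.6
python3 -m crank '[{"offset":[0,0,0.01],"spin":0},{"offset":[0,0,0.03],"spin":0},{"offset":[0,0,0.05],"spin":0},{"offset":[0,0,0.07],"spin":0},{"offset":[0,0,0.1],"spin":0},{"offset":[0,0,0.12],"spin":0},{"offset":[0,0,0.12],"spin":0},{"offset":[0,0,0.12],"spin":0}]'
python3 -m crank '[{"offset":[0,-0.03,0],"spin":-4},{"offset":[0,-0.07,0],"spin":-11},{"offset":[0,-0.11,0],"spin":-18},{"offset":[0,-0.15,0],"spin":-25},{"offset":[0,-0.19,0],"spin":-32},{"offset":[0,-0.2,0],"spin":-39},{"offset":[0,-0.2,0],"spin":-46},{"offset":[0,-0.2,0],"spin":-50}]'
python3 - <<'E'
from h import *
t=manip.camera("top");s=manip.camera("side");st=manip.read_state();print(st["eef_pos"],np.degrees(st["eef_rot"])-[180,0,90])
for p in(t,s):
    m=cmask(p,"tamper",(440,43),24,80);print(m.sum(),np.round(fit([(p,m)],MODELS["tamper"],(440,43),45,[-.5,-.3]),2).tolist())
    for d in manip.masks_of(p,"bar"):
        v,u=np.nonzero(d["mask"]);print("bar",d["conf"],u.mean(),v.mean(),np.round(fit([(p,d["mask"])],MODELS["bar"],ray(p,u.mean(),v.mean(),24)[:2],0,[1.2,1.57,1.9]),2).tolist())
a=cv2.cvtColor(t["pixels"],cv2.COLOR_RGB2BGR)[125:245,240:430]
cv2.imwrite("pics/t9.png",cv2.resize(a,None,fx=4.2,fy=4.2,interpolation=2))
E
```

```text
clock: 65.1
eef_pos: [440.5, 42.9, 76.0]
eef_rot: [3.135, 0.019, 2.721]
wrist_force: [-0.2, 0.6, 2.2]
finger_gap: 24.3
clock: 65.77
eef_pos: [440.5, 42.8, 76.0]
eef_rot: [3.135, 0.019, 2.721]
wrist_force: [-0.2, -0.1, -0.4]
finger_gap: 56.6
clock: 66.43
eef_pos: [440.9, 42.9, 197.2]
eef_rot: [3.134, 0.021, 2.721]
wrist_force: [0.9, 0.2, -0.5]
finger_gap: 56.5
clock: 67.1
eef_pos: [440.1, -157.9, 196.0]
eef_rot: [3.136, 0.019, 1.84]
wrist_force: [0.1, -0.3, 0.1]
finger_gap: 56.2
[ 440.36072459 -157.15219442  196.26318705] [-0.3279793   1.12040417 15.82248534]
398 [438.91, 42.46, -23.33, 0.06]
bar 0.81 319.58890701468187 136.07177814029365 [713.96, -160.98, 85.21, 0.11]
420 [439.91, 51.51, -18.62, 0.11]
bar 0.64 212.56569343065692 184.62043795620437 [714.02, -167.57, 85.47, 0.1]
```

View pics/t9.png

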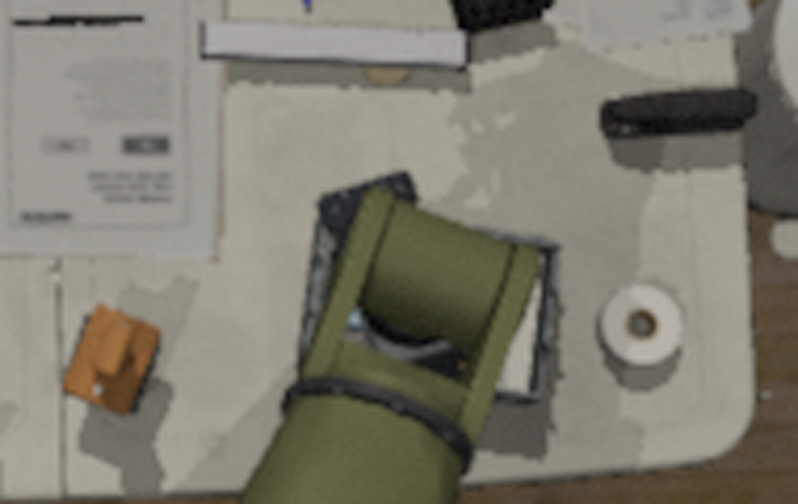

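The tamper stands on its rest, fitted at (439,42) against the rest centre (440,42). The bar was knocked away and now lies at crop (335,45), world (714,-161), yaw 85°, which is within reach. Going for it.

```bash
python3 -m crank '[{"offset":[0.03,0,0],"spin":-3},{"offset":[0.065,0,0],"spin":-6},{"offset":[0.1,0,0],"spin":-9},{"offset":[0.14,0,0],"spin":-12},{"offset":[0.175,0,0],"spin":-15},{"offset":[0.21,-0.002,0],"spin":-18},{"offset":[0.245,-0.0033,0],"spin":-20.6},{"offset":[0.27,-0.0033,0],"spin":-20.6}]' 0.75 20
python3 -m crank '[{"offset":[0.003,0,-0.02],"spin":0},{"offset":[0.003,0,-0.04],"spin":0},{"offset":[0.003,0,-0.07],"spin":0},{"offset":[0.003,0,-0.1],"spin":0},{"offset":[0.003,0,-0.12],"spin":0},{"offset":[0.003,0,-0.12],"spin":0},{"offset":[0.003,0,-0.12],"spin":0},{"offset":[0.003,0,-0.12],"spin":0}]'
python3 - <<'E'
from h import *
s=manip.camera("side");st=manip.read_state();print(st["eef_pos"],np.degrees(st["eef_rot"])-[180,0,90],st["joints"])
for d in manip.masks_of(s,"bar")[:1]:
    print(np.round(fit([(s,d["mask"])],MODELS["bar"],(714,-165),0,[1.5]),2).tolist())
a=cv2.cvtColor(s["pixels"],cv2.COLOR_RGB2BGR)[130:210,170:280]
cv2.imwrite("pics/s10.png",cv2.resize(a,None,fx=6,fy=6,interpolation=2))
E
```

```text
clock: 67.97
eef_pos: [712.4, -159.6, 195.3]
eef_rot: [3.136, 0.02, 1.493]
wrist_force: [-0.7, 0.5, 0.6]
finger_gap: 70.6
clock: 68.63
eef_pos: [716.1, -159.6, 77.3]
eef_rot: [3.134, 0.02, 1.494]
wrist_force: [1.2, 0.0, 0.3]
finger_gap: 70.5
[ 716.28810723 -159.7324131    77.64749141] [-0.46323827  1.16241219 -4.42130327] [-0.26192568  0.80138676  1.0084883  -0.01905208  1.3200849  -0.18022193]
[714.54, -167.28, 85.63, 0.08]
```

View pics/s10.png

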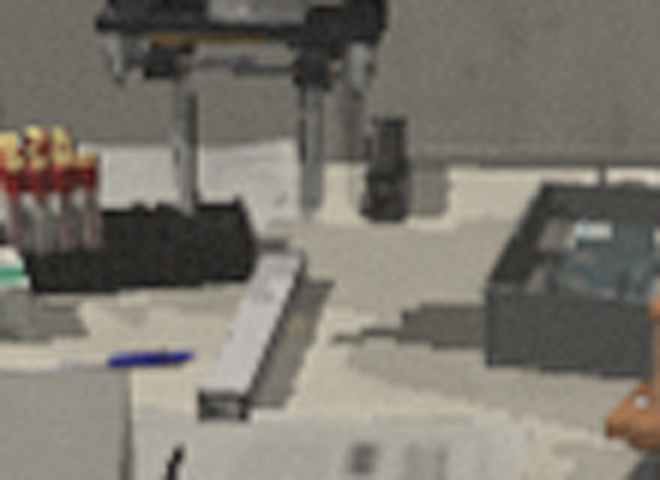

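The side crop shows the fingers astride the bar, which runs from (225,400) to (280,260). Path down is clear of the black tray.

```bash
python3 -m crank '[{"offset":[-0.002,-0.0025,-0.01],"spin":0},{"offset":[-0.002,-0.0025,-0.02],"spin":0},{"offset":[-0.002,-0.0025,-0.035],"spin":0},{"offset":[-0.002,-0.0025,-0.05],"spin":0},{"offset":[-0.002,-0.0025,-0.06],"spin":0},{"offset":[-0.002,-0.0025,-0.068],"spin":0},{"offset":[-0.002,-0.0025,-0.073],"spin":0},{"offset":[-0.002,-0.0025,-0.073],"spin":0}]'
python3 -m crank '[{"offset":[0,0,0],"spin":0},{"offset":[0,0,0],"spin":0},{"offset":[0,0,0],"spin":0},{"offset":[0,0,0],"spin":0},{"offset":[0,0,0],"spin":0},{"offset":[0,0,0],"spin":0},{"offset":[0,0,0],"spin":0},{"offset":[0,0,0],"spin":0}]' 0 20
python3 -m crank '[{"offset":[0,0,0],"spin":0},{"offset":[0,0,0],"spin":0},{"offset":[0,0,0],"spin":0},{"offset":[0,0,0],"spin":0},{"offset":[0,0,0],"spin":0},{"offset":[0,0,0],"spin":0},{"offset":[0,0,0],"spin":0},{"offset":[0,0,0],"spin":0}]' - 40
python3 -m crank '[{"offset":[0,0,0.005],"spin":0},{"offset":[0,0,0.015],"spin":0},{"offset":[0,0,0.035],"spin":0},{"offset":[0,0,0.06],"spin":0},{"offset":[0,0,0.09],"spin":0},{"offset":[0,0,0.12],"spin":0},{"offset":[0,0,0.14],"spin":0},{"offset":[0,0,0.14],"spin":0}]'
```

```text
clock: 69.4
eef_pos: [713.8, -162.1, 3.2]
eef_rot: [3.135, 0.02, 1.494]
wrist_force: [-0.2, 0.6, -0.1]
finger_gap: 70.8
clock: 70.07
eef_pos: [713.8, -162.1, 3.3]
eef_rot: [3.135, 0.02, 1.494]
wrist_force: [0.1, 0.1, 0.7]
finger_gap: 20.9
clock: 70.73
eef_pos: [713.8, -162.1, 3.3]
eef_rot: [3.135, 0.02, 1.494]
wrist_force: [-0.1, 1.1, -0.1]
finger_gap: 0.7
clock: 71.4
eef_pos: [715.6, -162.5, 150.4]
eef_rot: [3.126, 0.022, 1.493]
wrist_force: [1.2, -0.1, 0.3]
finger_gap: 0.5
```

The fingers closed on nothing. Checking where the bar is.

Run:
```python
from h import *
t=manip.camera("top");s=manip.camera("side")
for p in(t,s):
    for d in manip.masks_of(p,"bar"):
        v,u=np.nonzero(d["mask"]);print("bar",round(d["conf"],2),u.mean(),v.mean(),np.round(fit([(p,d["mask"])],MODELS["bar"],ray(p,u.mean(),v.mean(),24)[:2],0,[1.2,1.57,1.9]),2).tolist())
a=cv2.cvtColor(t["pixels"],cv2.COLOR_RGB2BGR)[110:200,270:400];b=cv2.cvtColor(s["pixels"],cv2.COLOR_RGB2BGR)[120:210,150:280]
cv2.imwrite("pics/c11.png",cv2.resize(np.hstack([a,b]),None,fx=3,fy=3,interpolation=2))
```

```text
bar 0.74 302.5585106382979 135.2127659574468 [724.73, 8.09, 87.46, 0.64]
bar 0.7 211.76612903225808 185.5483870967742 [715.96, -167.25, 86.51, 0.17]
```

View pics/c11.png

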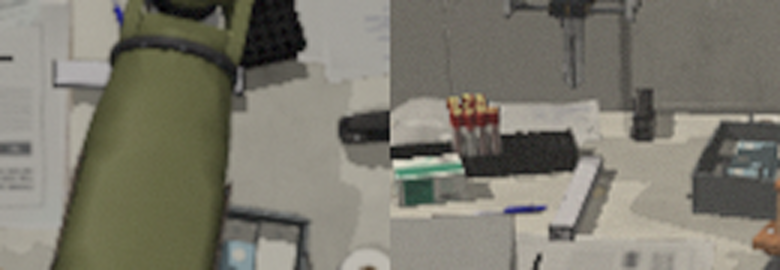

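Run:
```python
from h import *
s=manip.camera("side");t=manip.camera("top")
for n,q in dict(s10R=(680,-160,77.6),s10L=(751,-160,77.6),now=(715.6,-162.5,150.4),s7=(480,-228+12,83.4),bricktopmid=(714,-161,24)).items():print(n,proj(s,q),proj(s,np.array(q)+[0,0,20]))
st=manip.read_state();print(st["eef_pos"],st["finger_gap"],st["joints"])
print("bar ends",[proj(s,(714+c*118*np.cos(1.49),-161+c*118,24)) for c in(-1,1)],[proj(t,(714+c*118*np.cos(1.49),-161+c*118,24)) for c in(-1,1)])
```

```text
s10R (np.float64(220.7735230754222), np.float64(169.56504640389113)) (np.float64(220.63662644097843), np.float64(164.85015747516798))
s10L (np.float64(202.81024030200942), np.float64(169.33798060946577)) (np.float64(202.58503007734083), np.float64(164.62302443416246))
now (np.float64(211.16472594362867), np.float64(151.8403670446533)) (np.float64(210.9774680971986), np.float64(146.95760436214593))
s7 (np.float64(271.2306964623876), np.float64(163.59880954473266)) (np.float64(271.3391433400892), np.float64(158.97655283284314))
bricktopmid (np.float64(212.6674692589645), np.float64(181.76634325154458)) (np.float64(212.49310375020517), np.float64(177.17482694099942))
[ 713.31421093 -161.99057325  141.90998708] 0.2020956647059028 [-0.26596052  0.75124085  0.94447577 -0.01862846  1.43784923 -0.18634756]
bar ends [(np.float64(217.73789199419636), np.float64(170.5119857231357)), (np.float64(206.9634646976397), np.float64(194.4270049022518))] [(np.float64(350.83183127189284), np.float64(136.72925605125826)), (np.float64(286.58958296677395), np.float64(133.69731391534103))]
```

The visible finger tips end about 20 mm above the reported TCP, so at z=3 they closed just over the 24 mm bar. I'll regrasp lower, feeling for the desk.

```bash
c() { python3 chk.py 3; }
python3 -m crank '[{"offset":[0.001,0,0],"spin":0},{"offset":[0.001,0,0],"spin":0},{"offset":[0.001,0,-0.02],"spin":0},{"offset":[0.001,0,-0.05],"spin":0},{"offset":[0.001,0,-0.08],"spin":0},{"offset":[0.001,0,-0.11],"spin":0},{"offset":[0.001,0,-0.13],"spin":0},{"offset":[0.001,0,-0.138],"spin":0}]' 0.75 20
python3 -m crank '[{"offset":[0,0,0],"spin":0},{"offset":[0,0,0],"spin":0},{"offset":[0,0,0],"spin":0},{"offset":[0,0,0],"spin":0},{"offset":[0,0,0],"spin":0},{"offset":[0,0,0],"spin":0},{"offset":[0,0,0],"spin":0},{"offset":[0,0,0],"spin":0}]' &&
c && python3 -m crank '[{"offset":[0,0,-0.001],"spin":0},{"offset":[0,0,-0.002],"spin":0},{"offset":[0,0,-0.003],"spin":0},{"offset":[0,0,-0.003],"spin":0},{"offset":[0,0,-0.003],"spin":0},{"offset":[0,0,-0.003],"spin":0},{"offset":[0,0,-0.003],"spin":0},{"offset":[0,0,-0.003],"spin":0}]' && c && 
python3 -m crank '[{"offset":[0,0,-0.001],"spin":0},{"offset":[0,0,-0.002],"spin":0},{"offset":[0,0,-0.003],"spin":0},{"offset":[0,0,-0.003],"spin":0},{"offset":[0,0,-0.003],"spin":0},{"offset":[0,0,-0.003],"spin":0},{"offset":[0,0,-0.003],"spin":0},{"offset":[0,0,-0.003],"spin":0}]' && c
```

```text
clock: 72.37
eef_pos: [712.5, -161.5, -0.4]
eef_rot: [-3.141, 0.019, 1.494]
wrist_force: [-0.3, -0.4, 0.5]
finger_gap: 50.5
clock: 73.03
eef_pos: [712.6, -161.5, -0.1]
eef_rot: [-3.141, 0.019, 1.494]
wrist_force: [-0.8, -0.7, -0.4]
finger_gap: 70.8
F [-0.8 -0.7 -0.4] z -0.1
clock: 73.7
eef_pos: [712.6, -161.5, -3.1]
eef_rot: [-3.141, 0.019, 1.494]
wrist_force: [-0.4, 0.2, -0.0]
finger_gap: 70.8
F [-0.4  0.2 -0. ] z -3.1
clock: 74.37
eef_pos: [712.7, -161.6, -6.0]
eef_rot: [-3.141, 0.019, 1.494]
wrist_force: [-0.5, -0.4, 0.7]
finger_gap: 69.9
F [-0.5 -0.4  0.7] z -6.0
```

```bash
python3 -m crank '[{"offset":[0,0,0],"spin":0},{"offset":[0,0,0],"spin":0},{"offset":[0,0,0],"spin":0},{"offset":[0,0,0],"spin":0},{"offset":[0,0,0],"spin":0},{"offset":[0,0,0],"spin":0},{"offset":[0,0,0],"spin":0},{"offset":[0,0,0],"spin":0}]' 0.25 15
python3 -m crank '[{"offset":[0,0,0],"spin":0},{"offset":[0,0,0],"spin":0},{"offset":[0,0,0],"spin":0},{"offset":[0,0,0],"spin":0},{"offset":[0,0,0],"spin":0},{"offset":[0,0,0],"spin":0},{"offset":[0,0,0],"spin":0},{"offset":[0,0,0],"spin":0}]' 0 30
```

```text
clock: 75.03
eef_pos: [712.8, -161.6, -5.9]
eef_rot: [-3.141, 0.019, 1.494]
wrist_force: [0.3, 0.4, -0.3]
finger_gap: 29.7
clock: 75.7
eef_pos: [712.7, -161.6, -6.0]
eef_rot: [-3.141, 0.019, 1.494]
wrist_force: [-0.1, 0.4, -0.4]
finger_gap: 29.4
```

Gripped: the gap is 29.4 mm on the 30 mm bar. Lifting and carrying it over the tub.

```bash
python3 -m crank '[{"offset":[0,0,0.003],"spin":0},{"offset":[0,0,0.01],"spin":0},{"offset":[0,0,0.025],"spin":0},{"offset":[0,0,0.05],"spin":0},{"offset":[0,0,0.08],"spin":0},{"offset":[0,0,0.11],"spin":0},{"offset":[0,0,0.14],"spin":0},{"offset":[0,0,0.15],"spin":0}]' - 45
python3 -m crank '[{"offset":[-0.02,-0.005,0],"spin":-1},{"offset":[-0.05,-0.013,0],"spin":-2},{"offset":[-0.08,-0.022,0],"spin":-3},{"offset":[-0.11,-0.03,0],"spin":-4},{"offset":[-0.14,-0.04,0],"spin":-5.6},{"offset":[-0.17,-0.048,0],"spin":-5.6},{"offset":[-0.2,-0.057,0],"spin":-5.6},{"offset":[-0.22,-0.062,0],"spin":-5.6}]'
python3 -m crank '[{"offset":[0,0,0],"spin":0},{"offset":[0,0,0],"spin":0},{"offset":[0,0,0],"spin":0},{"offset":[0,0,0],"spin":0},{"offset":[0,0,0],"spin":0},{"offset":[0,0,0],"spin":0},{"offset":[0,0,0],"spin":0},{"offset":[0,0,0],"spin":0}]'
python3 - <<'E'
from h import *
s=manip.camera("side");t=manip.camera("top");st=manip.read_state();e=st["eef_pos"];print(e,np.degrees(st["eef_rot"])-[180,0,90])
for p in(t,s):
    for d in manip.masks_of(p,"bar")[:1]:
        v,u=np.nonzero(d["mask"]);print(round(d["conf"],2),u.mean(),v.mean(),np.round(fit([(p,d["mask"])],MODELS["bar"],e[:2],e[2]+6,[1.4]),2).tolist())
a=cv2.cvtColor(t["pixels"],cv2.COLOR_RGB2BGR)[150:240,300:400];b=cv2.cvtColor(s["pixels"],cv2.COLOR_RGB2BGR)[110:200,220:320]
cv2.imwrite("pics/c12.png",cv2.resize(np.hstack([a,b]),None,fx=4,fy=4,interpolation=2))
E
```

```text
clock: 76.37
eef_pos: [714.2, -161.9, 151.1]
eef_rot: [3.134, 0.02, 1.493]
wrist_force: [1.4, 0.2, -1.0]
finger_gap: 29.3
clock: 77.03
eef_pos: [491.7, -224.4, 151.1]
eef_rot: [3.134, 0.02, 1.395]
wrist_force: [0.2, -1.2, -1.6]
finger_gap: 28.8
clock: 77.7
eef_pos: [491.9, -224.2, 150.9]
eef_rot: [3.135, 0.02, 1.395]
wrist_force: [0.1, 0.4, -1.5]
finger_gap: 29.3
[ 491.82833562 -224.30536896  151.02204953] [ -0.4030885    1.16131601 -10.05713426]
0.78 331.6275303643725 186.46963562753035 [488.88, -223.44, 78.98, 2.05]
0.5 266.609865470852 145.85650224215246 [495.17, -216.95, 81.02, 0.24]
```

View pics/c12.png

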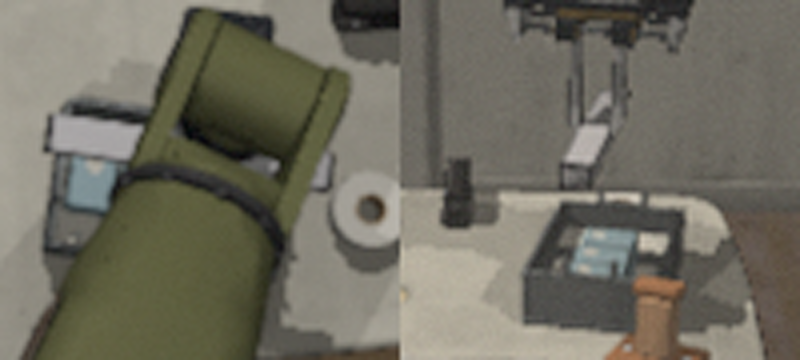

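The bar is held level over the tub, and both its ends show in the top view (u≈312 and 383). I'll work out its centring along its axis numerically.

Run:
```python
from h import *
t=manip.camera("top");e=manip.read_state()["eef_pos"];g=cv2.cvtColor(t["pixels"],cv2.COLOR_RGB2GRAY).astype(np.float32)
d=np.array([np.sin(np.radians(10.06)),np.cos(np.radians(10.06)),0]);z=e[2]+6+24
for rng in(range(-132,-96,3),range(96,133,3)):
    P=[]
    for k in rng:
        vals=[]
        for w in(-8,0,8):
            q=np.array([e[0],e[1],z])+d*k+np.array([d[1],-d[0],0])*w
            u,v=proj(t,q);vals.append(cv2.getRectSubPix(g,(1,1),(float(u),float(v)))[0,0])
        P.append((k,[int(x) for x in vals]))
    print(P)
```

```text
[(-132, [155, 140, 134]), (-129, [144, 135, 135]), (-126, [134, 134, 136]), (-123, [135, 135, 133]), (-120, [114, 117, 114]), (-117, [79, 97, 93]), (-114, [107, 109, 117]), (-111, [136, 138, 141]), (-108, [143, 140, 124]), (-105, [133, 117, 101]), (-102, [111, 90, 93]), (-99, [93, 92, 93])]
[(96, [166, 167, 167]), (99, [167, 166, 167]), (102, [167, 166, 167]), (105, [167, 166, 166]), (108, [165, 166, 166]), (111, [154, 152, 160]), (114, [117, 103, 122]), (117, [94, 71, 52]), (120, [117, 118, 124]), (123, [146, 152, 155]), (126, [154, 158, 160]), (129, [155, 158, 159]), (132, [155, 157, 159])]
```

The bar's black ends show at -117 and +117 mm from the TCP, so the grasp is central. Moving over the tub centre and lowering with force checks.

```bash
python3 -m crank '[{"offset":[-0.006,-0.0015,0],"spin":0},{"offset":[-0.0134,-0.0034,0],"spin":0},{"offset":[-0.0134,-0.0034,-0.01],"spin":0},{"offset":[-0.0134,-0.0034,-0.03],"spin":0},{"offset":[-0.0134,-0.0034,-0.05],"spin":0},{"offset":[-0.0134,-0.0034,-0.065],"spin":0},{"offset":[-0.0134,-0.0034,-0.072],"spin":0},{"offset":[-0.0134,-0.0034,-0.072],"spin":0}]'
python3 -m crank '[{"offset":[0,0,0],"spin":0},{"offset":[0,0,0],"spin":0},{"offset":[0,0,0],"spin":0},{"offset":[0,0,0],"spin":0},{"offset":[0,0,0],"spin":0},{"offset":[0,0,0],"spin":0},{"offset":[0,0,0],"spin":0},{"offset":[0,0,0],"spin":0}]'
python3 - <<'E'
from h import *
p=manip.camera("top");s=manip.camera("side");e=manip.read_state()["eef_pos"]
for q in(p,s):
    m=near(q,"tub",(478,-227),70)
    if m is not None:print("tub",m.sum(),np.round(fit([(q,m)],MODELS["tub"],(478,-227),0,[-.17]),2).tolist())
    ms=[d["mask"] for d in manip.masks_of(q,"bar")[:1]]
    if ms:print("bar",np.round(fit([(q,ms[0])],MODELS["bar"],e[:2],e[2]+6,[1.4]),2).tolist())
E
```

```text
clock: 78.62
eef_pos: [477.4, -227.4, 77.4]
eef_rot: [3.137, 0.019, 1.395]
wrist_force: [-0.0, 0.3, -1.1]
finger_gap: 29.4
clock: 79.28
eef_pos: [477.4, -227.4, 77.5]
eef_rot: [3.137, 0.019, 1.395]
wrist_force: [-0.2, 0.6, -1.5]
finger_gap: 29.8
tub 461 [480.5, -226.11, -9.99, 4.2]
bar [474.75, -225.51, 80.56, 2.08]
tub 836 [479.38, -225.33, -11.63, 0.48]
bar [481.54, -220.23, 83.39, 0.38]
```

```bash
c() { python3 chk.py 2.5; }
python3 -m crank '[{"offset":[0.001,0,-0.001],"spin":0},{"offset":[0.001,0,-0.003],"spin":0},{"offset":[0.001,0,-0.005],"spin":0},{"offset":[0.001,0,-0.007],"spin":0},{"offset":[0.001,0,-0.009],"spin":0},{"offset":[0.001,0,-0.009],"spin":0},{"offset":[0.001,0,-0.009],"spin":0},{"offset":[0.001,0,-0.009],"spin":0}]' >/dev/null
c && python3 -m crank '[{"offset":[0,0,-0.001],"spin":0},{"offset":[0,0,-0.002],"spin":0},{"offset":[0,0,-0.003],"spin":0},{"offset":[0,0,-0.004],"spin":0},{"offset":[0,0,-0.005],"spin":0},{"offset":[0,0,-0.005],"spin":0},{"offset":[0,0,-0.005],"spin":0},{"offset":[0,0,-0.005],"spin":0}]' >/dev/null
c && python3 -m crank '[{"offset":[0,0,-0.001],"spin":0},{"offset":[0,0,-0.002],"spin":0},{"offset":[0,0,-0.003],"spin":0},{"offset":[0,0,-0.004],"spin":0},{"offset":[0,0,-0.005],"spin":0},{"offset":[0,0,-0.005],"spin":0},{"offset":[0,0,-0.005],"spin":0},{"offset":[0,0,-0.005],"spin":0}]' >/dev/null
c && python3 -m crank '[{"offset":[0,0,-0.001],"spin":0},{"offset":[0,0,-0.002],"spin":0},{"offset":[0,0,-0.002],"spin":0},{"offset":[0,0,-0.002],"spin":0},{"offset":[0,0,-0.002],"spin":0},{"offset":[0,0,-0.002],"spin":0},{"offset":[0,0,-0.002],"spin":0},{"offset":[0,0,-0.002],"spin":0}]' >/dev/null
c && python3 -m crank '[{"offset":[0,0,-0.001],"spin":0},{"offset":[0,0,-0.0015],"spin":0},{"offset":[0,0,-0.0015],"spin":0},{"offset":[0,0,-0.0015],"spin":0},{"offset":[0,0,-0.0015],"spin":0},{"offset":[0,0,-0.0015],"spin":0},{"offset":[0,0,-0.0015],"spin":0},{"offset":[0,0,-0.0015],"spin":0}]' >/dev/null ; c
```

```text
F [-0.4  0.1 -1. ] z 68.4
F [-0.2 -0.3 -0.7] z 63.4
F [ 0.3 -1.1 -1.4] z 58.4
F [ 0.1 -0.6 -1.2] z 56.4
F [ 0.8  0.4 -1.8] z 55.0
```

```bash
c() { python3 chk.py 2; }
python3 -m crank '[{"offset":[0,0,-0.0005],"spin":0},{"offset":[0,0,-0.001],"spin":0},{"offset":[0,0,-0.001],"spin":0},{"offset":[0,0,-0.001],"spin":0},{"offset":[0,0,-0.001],"spin":0},{"offset":[0,0,-0.001],"spin":0},{"offset":[0,0,-0.001],"spin":0},{"offset":[0,0,-0.001],"spin":0}]' >/dev/null
c && python3 -m crank '[{"offset":[0,0,-0.0005],"spin":0},{"offset":[0,0,-0.0007],"spin":0},{"offset":[0,0,-0.0007],"spin":0},{"offset":[0,0,-0.0007],"spin":0},{"offset":[0,0,-0.0007],"spin":0},{"offset":[0,0,-0.0007],"spin":0},{"offset":[0,0,-0.0007],"spin":0},{"offset":[0,0,-0.0007],"spin":0}]' >/dev/null
c && python3 -m crank '[{"offset":[0,0,-0.0005],"spin":0},{"offset":[0,0,-0.0007],"spin":0},{"offset":[0,0,-0.0007],"spin":0},{"offset":[0,0,-0.0007],"spin":0},{"offset":[0,0,-0.0007],"spin":0},{"offset":[0,0,-0.0007],"spin":0},{"offset":[0,0,-0.0007],"spin":0},{"offset":[0,0,-0.0007],"spin":0}]' >/dev/null
c && python3 -m crank '[{"offset":[0,0,-0.0005],"spin":0},{"offset":[0,0,-0.0007],"spin":0},{"offset":[0,0,-0.0007],"spin":0},{"offset":[0,0,-0.0007],"spin":0},{"offset":[0,0,-0.0007],"spin":0},{"offset":[0,0,-0.0007],"spin":0},{"offset":[0,0,-0.0007],"spin":0},{"offset":[0,0,-0.0007],"spin":0}]' >/dev/null; c
```

```text
F [ 0.7 -0.4  0.2] z 54.0
F [-3.2  1.9  7.7] z 53.9
F [-3.2  1.9  7.7] z 53.9
F [-3.2  1.9  7.7] z 53.9
```

Seated: contact at TCP z 53.9, so the underside is at 60 mm. Releasing, retreating and checking.

```bash
python3 -m crank '[{"offset":[0,0,0],"spin":0},{"offset":[0,0,0],"spin":0},{"offset":[0,0,0],"spin":0},{"offset":[0,0,0],"spin":0},{"offset":[0,0,0],"spin":0},{"offset":[0,0,0],"spin":0},{"offset":[0,0,0],"spin":0},{"offset":[0,0,0],"spin":0}]' - 4
python3 -m crank '[{"offset":[0,0,0],"spin":0},{"offset":[0,0,0],"spin":0},{"offset":[0,0,0],"spin":0},{"offset":[0,0,0],"spin":0},{"offset":[0,0,0],"spin":0},{"offset":[0,0,0],"spin":0},{"offset":[0,0,0],"spin":0},{"offset":[0,0,0],"spin":0}]' 0.55
python3 -m crank '[{"offset":[0,0,0.01],"spin":0},{"offset":[0,0,0.03],"spin":0},{"offset":[0,0,0.06],"spin":0},{"offset":[0,0,0.09],"spin":0},{"offset":[0,0,0.12],"spin":0},{"offset":[0,0,0.15],"spin":0},{"offset":[0,0,0.155],"spin":0},{"offset":[0,0,0.155],"spin":0}]'
python3 -m crank '[{"offset":[0,0.04,0],"spin":0},{"offset":[0,0.08,0],"spin":0},{"offset":[0,0.12,0],"spin":0},{"offset":[0,0.16,0],"spin":0},{"offset":[0,0.2,0],"spin":0},{"offset":[0,0.24,0],"spin":0},{"offset":[0,0.28,0],"spin":0},{"offset":[0,0.31,0],"spin":0}]'
python3 -m crank '[{"offset":[0,0.04,0],"spin":0},{"offset":[0,0.08,0],"spin":0},{"offset":[0,0.1,0],"spin":0},{"offset":[0,0.1,0],"spin":0},{"offset":[0,0.1,0],"spin":0},{"offset":[0,0.1,0],"spin":0},{"offset":[0,0.1,0],"spin":0},{"offset":[0,0.1,0],"spin":0}]'
python3 - <<'E'
from h import *
t=manip.camera("top");s=manip.camera("side");print(manip.read_state()["eef_pos"],manip.read_state()["clock"])
for p in(t,s):
    for d in manip.masks_of(p,"bar")[:1]:print("bar",round(d["conf"],2),np.round(fit([(p,d["mask"])],MODELS["bar"],(478,-227),60,[1.4]),2).tolist())
    m=near(p,"tub",(478,-227),60)
    if m is not None:print("tub",np.round(fit([(p,m)],MODELS["tub"],(478,-227),0,[-.17]),2).tolist())
    m=cmask(p,"tamper",(440,43),24,80);print("tamper",m.sum(),np.round(fit([(p,m)],MODELS["tamper"],(440,43),45,[-.5,-.3]),2).tolist())
    print("proj ends",[np.round(proj(p,(478.4+.177*k,-227.6+.984*k,72)),1).tolist() for k in(-118,118)])
g=cv2.cvtColor(t["pixels"],cv2.COLOR_RGB2GRAY).astype(np.float32)
L=lambda c,z,w,ks:[(k,int(np.mean([cv2.getRectSubPix(g,(1,1),tuple(map(float,proj(t,(c[0]+.177*k+.984*o,c[1]+.984*k-.177*o,z)))))[0,0] for o in w]))) for k in ks]
print("bar",L((478.4,-227.6),84,(-6,0,6),range(-127,-108,2)),L((478.4,-227.6),84,(-6,0,6),range(109,128,2)))
a=cv2.cvtColor(t["pixels"],cv2.COLOR_RGB2BGR)[155:245,245:385];b=cv2.cvtColor(s["pixels"],cv2.COLOR_RGB2BGR)[140:230,215:315]
cv2.imwrite("pics/c13.png",cv2.resize(np.vstack([cv2.resize(a,None,fx=5,fy=5,interpolation=2)[:,:700],])[:450],None,fx=1,fy=1));B_=cv2.resize(b,(333,300),interpolation=2)
A_=cv2.resize(a,(467,300),interpolation=2);cv2.imwrite("pics/c13.png",np.hstack([A_,B_]))
E
```

```text
clock: 84.92
eef_pos: [478.6, -227.5, 53.9]
eef_rot: [3.137, 0.02, 1.395]
wrist_force: [-0.3, 0.3, 1.0]
finger_gap: 29.9
clock: 85.58
eef_pos: [478.6, -227.5, 53.9]
eef_rot: [3.137, 0.02, 1.395]
wrist_force: [-0.4, 0.6, -1.1]
finger_gap: 51.6
clock: 86.25
eef_pos: [479.3, -227.8, 211.5]
eef_rot: [3.133, 0.021, 1.395]
wrist_force: [-0.1, -0.4, 0.3]
finger_gap: 51.9
clock: 86.92
eef_pos: [478.2, 84.8, 210.4]
eef_rot: [3.134, 0.021, 1.396]
wrist_force: [1.2, 0.1, 0.3]
finger_gap: 51.7
clock: 87.58
eef_pos: [478.3, 183.8, 210.3]
eef_rot: [3.134, 0.021, 1.394]
wrist_force: [0.8, -0.9, 0.2]
finger_gap: 51.8
[478.35346951 184.046496   210.44989738] 87.6833
bar 0.77 [477.0, -226.99, 80.31, 0.13]
tub [478.04, -227.82, -10.75, 0.59]
tamper 399 [438.68, 42.35, -23.72, 0.06]
proj ends [[376.1, 200.9], [309.3, 191.1]]
bar 0.57 [478.34, -226.05, 81.08, 0.17]
tamper 422 [439.98, 51.71, -19.25, 0.11]
proj ends [[275.9, 155.2], [266.6, 176.3]]
bar [(-127, 152), (-125, 149), (-123, 147), (-121, 138), (-119, 118), (-117, 109), (-115, 118), (-113, 141), (-111, 160), (-109, 164)] [(109, 148), (111, 136), (113, 115), (115, 83), (117, 68), (119, 95), (121, 119), (123, 133), (125, 137), (127, 137)]
```

View pics/c13.png

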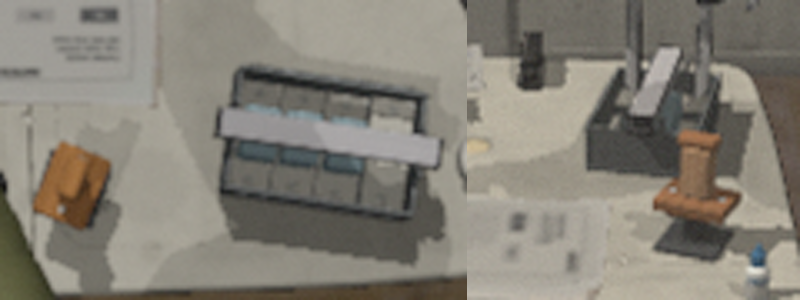

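The bar lies lengthwise across the tub from (218,122) to (440,152), and the tamper is upright on its rest. The overhang looks slightly larger on the right, though perspective adds some, so I'll check the walls numerically in the same frame.

Run:
```python
from h import *
t=manip.camera("top")
g=cv2.cvtColor(t["pixels"],cv2.COLOR_RGB2GRAY).astype(np.float32)
th=np.radians(10.2);c,s_=np.cos(th),np.sin(th)
S=lambda k,o,z:cv2.getRectSubPix(g,(1,1),tuple(map(float,proj(t,(478.4+s_*k+c*o,-227.6+c*k-s_*o,z)))))[0,0]
for sgn in(-1,1):
    for w in((-50,-44,-38,-32),(32,38,44,50)):
        print("end",sgn,w[0],[(k*sgn,int(np.mean([S(k*sgn,o,58) for o in w]))) for k in range(86,117,2)])
for sgn in(-1,1):
    print("long wall",sgn,[(o*sgn,int(np.mean([S(k,o*sgn,58) for k in(-70,-50,50,70)]))) for o in range(52,83,2)])
    print("bar side z84",sgn,[(o*sgn,int(np.mean([S(k,o*sgn,84) for k in range(-90,91,20)]))) for o in range(7,28,2)])
```

```text
end -1 -50 [(-86, 103), (-88, 90), (-90, 72), (-92, 51), (-94, 41), (-96, 57), (-98, 74), (-100, 82), (-102, 83), (-104, 80), (-106, 80), (-108, 81), (-110, 81), (-112, 88), (-114, 98), (-116, 108)]
end -1 32 [(-86, 128), (-88, 117), (-90, 96), (-92, 69), (-94, 53), (-96, 62), (-98, 83), (-100, 97), (-102, 109), (-104, 119), (-106, 127), (-108, 134), (-110, 137), (-112, 137), (-114, 137), (-116, 138)]
end 1 -50 [(86, 96), (88, 97), (90, 99), (92, 98), (94, 93), (96, 89), (98, 81), (100, 70), (102, 66), (104, 83), (106, 108), (108, 127), (110, 136), (112, 138), (114, 138), (116, 137)]
end 1 32 [(86, 100), (88, 100), (90, 98), (92, 96), (94, 96), (96, 93), (98, 85), (100, 74), (102, 72), (104, 92), (106, 117), (108, 133), (110, 141), (112, 142), (114, 141), (116, 141)]
long wall -1 [(-52, 98), (-54, 97), (-56, 96), (-58, 96), (-60, 96), (-62, 98), (-64, 92), (-66, 82), (-68, 64), (-70, 49), (-72, 55), (-74, 63), (-76, 71), (-78, 78), (-80, 81), (-82, 82)]
bar side z84 -1 [(-7, 156), (-9, 155), (-11, 148), (-13, 133), (-15, 110), (-17, 89), (-19, 85), (-21, 88), (-23, 90), (-25, 89), (-27, 88)]
long wall 1 [(52, 91), (54, 73), (56, 51), (58, 42), (60, 41), (62, 64), (64, 90), (66, 105), (68, 116), (70, 124), (72, 131), (74, 138), (76, 141), (78, 142), (80, 142), (82, 143)]
bar side z84 1 [(7, 159), (9, 159), (11, 158), (13, 153), (15, 146), (17, 136), (19, 127), (21, 122), (23, 116), (25, 110), (27, 108)]
```

The walls agree with the tub fit to within about 2 mm, so the bar's overhang is even to about that. The robot is clear, so I'm handing in.

```bash
python3 -c "
from cell import manip
print(manip.sign_off())"
```

```text
the job is handed in; nothing more can be done
None
```

The job is handed in, finished at about 88 s of the 210 s. All steps were done in the order asked.

**Bricks:** The three pale-blue cold bricks that were present were laid flat side by side, each on its own floor plate. Contact force was at most about 6 N, under the 8 N at which the plates sink. The orange and purple look-alikes were left alone.

**Tamping:** I pressed at three places until the plates hit their stops. The force rose to 29–39 N with the tamper's underside at about 52 mm. The pictures show all three bricks level and below the rim.

**Tamper:** It stands upright on its rest. Its fitted centre is about 2 mm from the fitted centre of the rest top.

**Bar:** It was knocked about 5 cm during the run, so I found it again. The first grasp closed just over its top, and a lower one held. The arm felt the bar land on the saddles at an underside height of 60 mm.

**Last checks and disagreements:**
- The bar's ends are even about the tub centre to about 2 mm, which is as fine as the camera resolves. In that last picture the wall edges hinted at an offset of 0–2.5 mm along the bar.
- The side camera puts the tamper 9 mm away from the top camera's reading in y. It read 50 mm for both the tamper and the rest before tamping, and 52 mm for the tamper afterwards, so I take the difference as camera bias.
- The last tub fit was poor (cost 0.59) because the bar covers part of it. I relied on the earlier clean fit.

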